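Load a round blank under the measuring lens

ROBOT

A 6-joint arm with a two-finger parallel gripper is mounted at the origin on the work surface. World frame = base frame: x ahead of the robot, y to its left, z up, the work surface at z = 0. Lengths are in mm, angles in rad, forces in N, time in s.
With the tool pointing down it reaches from about 350 to 875 mm from the base axis. Payload 4.2 kg.
Tool frame: the origin (TCP) lies on the centre line of the jaws, within the pads' length; the fingertips stand 14 mm ahead of it and the grasp point (between the pads) lies 5 mm behind it (tcp_to_tips is the distance from the TCP to the fingertips, in mm); z points along the fingers, y is the direction in which the jaws open and shut (so a half turn about z gives the same grasp; the last joint's range is limited). The gripper opens to 85 mm and grips with 20 to 120 N. Pads are 22 mm wide; open, the fingers measure 114 mm over their backs; the gripper's body (76 mm by 85 mm) begins 54 mm behind the grasp point. The pads swing forward as they close: fully open they stand 13 mm farther back than shut.
Start: joints at [-0.884, 0.385, 0.008, 0, -1.194, -0.259], TCP at [259.306, -568.647, 220.412] pointing down, gripper open.
Joint ranges: [-3.14, 3.14], [-1.21, 2.06], [-1.07, 1.41], [-3.16, 2.05], [-2.99, -0.16], [-3.1, 3.1]. Speed limits (rad/s): [2.79, 2.79, 3.14, 3.14, 3.14, 3.14].

INTERFACE

Orientations are given as a unit quaternion [x, y, z, w].
In Python, from bench import read_state, get_image, job_done, tcp_to_tips gives the robot as it stands. The module is installed in compiled form; this text tells all that it offers.
- The arm moves only by the tool play_rows, never from a script. Its argument "targets" is a list of rows, each an object of numbers: "gripper": the gripper's target within -1 to 1 (shut at 1, half-way at 0, fully open at -1); "tx", "ty", "tz": the shift along the tool's x, y, z scaled (see below); "spin": the turn about the tool's z scaled (see below). A call has 1 to 12 rows; each row is the pose to reach, as a shift and turn from the pose commanded when the call began, along the tool's axes at that moment; what a row does not reach only later rows make up. The controller multiplies each number of a shift by 0.25 m and each number of a turn by pi/4 rad. A row lasts 1/8 s, in which the tool goes at most 62.5 mm and 10.7 degrees, less where a joint would pass 70% of its speed; a pose out of reach is approached as far as the arm can. A call with a number of a shift or a turn outside -1 to 1 is refused whole. A call with a gripper value outside its range is refused whole. The fingers move at their own pace and stop on an object; the grip force is fixed at half the most. Time passes only in rows, so rows that repeat a pose let the fingers close. It gives the time, the measured TCP pose, the force and the opening at its end, in the units of the state.
- read_state(): the state, without advancing time (a new reading comes with each control period).
- get_image(name): name is "scene" or "top"; returns a dict with "frame" (400x640x3 uint8, red, green, blue), "depth" (400x640 float32, mm along the optical axis (not along the pixel's ray), 0 where there is no reading), "mtx" (3x3 intrinsics, pixels), "world_to_cam" (4x4, takes a point from world to camera coordinates). Camera axes: x right, y up, looking along -z (the intrinsics and any distortion apply to the point x, -y, -z); pixel columns grow to the right and rows downward; lengths in mm; the calibration is good to about 2 mm. A picture is of the moment at which its call begins.
- job_done(): hands the job in, once; it reports no verdict.
The state is a dict: "clock": time; "joints": joint angles; "joint_vel": joint speeds; "joint_efforts": joint torques, N m; "position": TCP position; "ee_rot": TCP orientation; "contact_force": force on the tool from outside, world axes, zero at the start; "wrist_torque": the same for the moment, N m; "gripper_width": finger opening in mm.
Only numpy, scipy, OpenCV 4.12 (cv2) and the standard library are available. Lean on these libraries where they do the work, as an engineer would, in place of code of your own. Each camera call takes 0.05 s, during which the arm holds its last target.

TASK

Pull the measuring stand's carriage out from under the lens, set the large round blank down (do not drop it) flat in the carriage's round nest, then slide the carriage fully home again under the lens and let go. Do not knock the lens, and leave the small disc, the square blank and the other loose things where they lie.

Things in the scene. Friction and masses are not known exactly. Their poses are not given: they have to be found in the camera images.
- carriage (a joint): Travel of the carriage along the stand, m: 0 = fully home (nest centred under the lens, against the stop), 0.14 = fully out (stop). It slides with about 2 N of friction and stays where it is left; it starts at or near home.
- carriage_grip (a point): Point at the top of the carriage's upright handle, a plain aluminium bar 12 mm thick along the slide, 36 mm wide across it, standing 48 mm above the carriage plate; this point is its top centre, 88 mm above the table. It rides with the carriage. Its x axis is the stand's x axis. It lies 140 mm from the nest centre towards the pull-out side.
- nest (a point): Centre of the floor of the round nest in the carriage plate: a round recess 53 mm in diameter, 5 mm deep, with a small chamfer and a white frosted floor; hidden below the lens until the carriage is drawn out. The floor is 35 mm above the table, the carriage plate's top face 40 mm (dark steel plate 200 mm long, 90 mm wide, 16 mm thick). It rides with the carriage.
- stand: White measuring stand fixed to the table (place and yaw vary). Origin on the table straight below the lens axis. x axis along the slide: the carriage pulls out towards -x. Base x = -315 to +145 mm, 110 mm wide, 20 mm high; column 55 by 70 mm, x = +85 to +140 mm, 320 mm high; its arm, 60 mm wide, reaches from the column to x = -35 mm, underside 172 mm above the table.
- lens: Aluminium lens barrel hanging from the stand's arm. Origin at the centre of its lower face, 51 mm above the table, on the stand's axis; largest radius 34 mm. A blank lying flat in the nest passes below it with 4 mm to spare; a blank that is not down in the nest strikes it.
- blank_round: The large round blank: plain steel disc 50 mm in diameter, 12 mm thick, lying flat on a 3 mm black mat. Origin at the centre of its underside, z up.
- blank_small: Small steel disc, 36 mm in diameter, 12 mm thick, on the same mat; too small for the nest, leave it. Origin at the centre of its underside.
- blank_square: Square steel blank 44 by 44 mm, 12 mm thick, on the same mat; leave it. Origin at the centre of its underside.
- caliper: Steel and black caliper, 190 mm long, lying on the table beyond the stand. Origin at its middle, underside. Bystander.
- loupe: Black eye loupe, 40 mm across, 42 mm high, near the robot. Origin at the centre of its underside. Bystander.
- gauge_block: Steel gauge block 60 by 35 by 24 mm on the table beyond the stand. Origin at the centre of its underside. Bystander.
- screwdriver: Screwdriver 160 mm long lying near the robot. Bystander.
Not all that is in view belongs to the job. What is shaped like the blank_round but red, turquoise or yellow is not meant.

How it is judged (in metres and radians):
On the way, in this order (a step that is already met when the one before it is completed fails the run):
1. the carriage is pulled out so that the nest is clear of the lens (at least 100 mm out) (value of joint carriage above 0.1 m), for 0.1 s.
2. the large round blank is set down into the nest by the fingers: still held when within 6 mm of the nest floor and 5 mm of its centre (horizontal distance between blank_round and nest below 0.005 m and z of blank_round in the frame of nest below 0.006 m and contact force between the fingers and blank_round above 0.3 N), for 0.05 s.
At the end, for the whole second after the job is handed in: The carriage is fully home (within 5 mm of its stop) and the large round blank lies flat on the nest floor (within 2 mm in height, 0.05 rad of level, 4 mm of the nest centre), at rest under the lens (value of joint carriage below 0.005 m and horizontal distance between blank_round and nest below 0.004 m and z of blank_round in the frame of nest between -0.002 and 0.002 m and angle between blank_round's own z axis and vertical below 0.05 rad and linear speed of blank_round below 0.02 m/s and horizontal distance between blank_round and lens below 0.01 m); the robot touches nothing.
It fails at once if the lens is knocked (more than 4 N on it) (contact force between anything else and lens above 4 N).
It fails at once if the small disc is moved by more than 30 mm (distance of blank_small from where it was at the start of the episode above 0.03 m).
It fails at once if the square blank is moved by more than 30 mm (distance of blank_square from where it was at the start of the episode above 0.03 m).
It fails at once if another loose thing is moved by more than 30 mm (distance of any of caliper, loupe, gauge_block, screwdriver from where it was at the start of the episode above 0.03 m).
It also fails if it takes over 67 s, if anything falls off the work surface, if the arm or the gripper's body presses on something with over 40 N, if the wrist force passes 120 N, or if a joint passes its speed limit or range.

## Working session

There is one attempt and no reset: what is moved stays moved. The work goes in short steps, Python scripts to look and compute and a tool call to move; the robot and the scene stay as the last step left them, time stands still between calls to the robot, and variables do not carry over. Pictures are saved under pics/ and viewed, and the job is handed in when it is done.

Besides the shell and the picture viewer there is one more tool, called after "Call:" by a JSON object that holds its "op" and its "data", one argument or row to a line. play_rows: Moves the arm, as the interface text tells. Its arguments: {"type":"object","properties":{"targets":{"type":"array","items":{"type":"object","properties":{"gripper":{"type":"number"},"tx":{"type":"number","minimum":-1,"maximum":1},"ty":{"type":"number","minimum":-1,"maximum":1},"tz":{"type":"number","minimum":-1,"maximum":1},"spin":{"type":"number","minimum":-1,"maximum":1}}}}},"required":["targets"]}

```bash
mkdir -p pics; cat > h.py <<'E'
import numpy as np,cv2
from bench import *
def snap(name,fn):
    im=get_image(name); cv2.imwrite('pics/'+fn+'.png',im['frame'][:,:,::-1])
    np.savez(fn+'.npz',**im); return im
def pt(im,u,v,z=None):
    K=im['mtx'];T=np.linalg.inv(im['world_to_cam'])
    r=np.array([(u-K[0,2])/K[0,0],-(v-K[1,2])/K[1,1],-1.])
    o=T[:3,3];d=T[:3,:3]@r
    if z is None: return o+d*im['depth'][int(round(v)),int(round(u))]
    return o+d*(z-o[2])/d[2]
def px(im,p):
    c=im['world_to_cam']@np.append(p,1);K=im['mtx']
    return K[0,2]+K[0,0]*c[0]/-c[2],K[1,2]+K[1,1]*c[1]/c[2]
E
python3 - <<'E'
from h import *
for n in('top','scene'):
    im=snap(n,n+'0'); print(im['mtx'],im['world_to_cam'])
print(read_state(),tcp_to_tips)
E
```

```text
[[393.38939196   0.         317.67303939]
 [  0.         393.38939196 205.98440206]
 [  0.           0.           1.        ]] [[ 2.23134571e-02 -9.99750585e-01 -9.37139610e-04 -1.65115392e+02]
 [ 9.97595041e-01  2.22038003e-02  6.56591629e-02 -5.25460324e+02]
 [-6.56219784e-02 -2.39996874e-03  9.97841669e-01 -9.73447946e+02]
 [ 0.00000000e+00  0.00000000e+00  0.00000000e+00  1.00000000e+00]]
[[371.44515767   0.         321.81424854]
 [  0.         371.44515767 194.54868829]
 [  0.           0.           1.        ]] [[ 7.37101250e-01  6.75763548e-01  5.03732510e-03 -3.23643870e+02]
 [-5.31186905e-01  5.74761490e-01  6.22486708e-01  3.11478786e+02]
 [ 4.17758566e-01 -4.61511491e-01  7.82614161e-01 -1.34312886e+03]
 [ 0.00000000e+00  0.00000000e+00  0.00000000e+00  1.00000000e+00]]
{'clock': 0.1, 'joints': array([-8.84420576e-01,  3.85440735e-01,  6.75162263e-03, -4.13347212e-04,
       -1.19398913e+00, -2.58586509e-01]), 'joint_vel': array([ 0.00072593, -0.00183343,  0.00067348,  0.00069959, -0.00154167,
       -0.00123492]), 'joint_efforts': array([-4.40943277e-04, -3.93318665e+01,  1.88930386e+01,  4.19798434e+00,
       -2.62128699e-03, -2.35653161e-06]), 'position': array([ 259.06278449, -568.18268009,  219.45344586]), 'ee_rot': array([-2.12192780e-01,  9.77227354e-01,  9.25295260e-04, -2.57171730e-04]), 'contact_force': array([ 0.17382312, -1.05609329,  0.2279025 ]), 'wrist_torque': array([ 0.01871673, -0.02222596,  0.00250877]), 'gripper_width': 85.54246412756865} 14.0
```

View pics/top0.png

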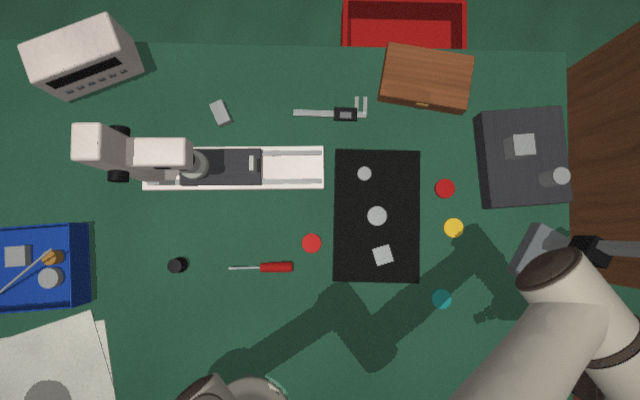

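View pics/scene0.png

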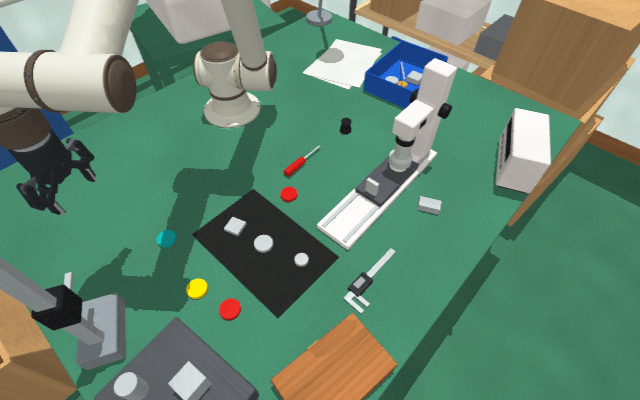

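The top view shows grey discs at (364,173), which is smaller, and (377,216), which is larger. The square is at (383,255), the coloured discs are decoys, and the handle is at about (253,163). The pull-out side is image right. The disc at (377,216) fits the large round blank, so I'll confirm it in an enlarged crop and measure.

```bash
python3 - <<'E'
from h import *
im=dict(np.load('top0.npz')); f=im['frame'][:,:,::-1]
a=cv2.resize(f[135:285,325:425],None,fx=4,fy=4,interpolation=cv2.INTER_CUBIC)
b=cv2.resize(f[135:200,135:335],None,fx=4,fy=4,interpolation=cv2.INTER_CUBIC)
cv2.imwrite('pics/a.png',a);cv2.imwrite('pics/b.png',b)
g=cv2.cvtColor(f,cv2.COLOR_BGR2GRAY)[140:282,336:418]
_,m=cv2.threshold(g,100,255,0)
n,l,s,c=cv2.connectedComponentsWithStats(m)
for k in range(1,n):
    if s[k,4]>50:
        u,v=c[k]+[336,140]; p=pt(im,u,v,15); print(u,v,s[k],p,pt(im,u,v)[2],'D',2*np.sqrt(s[k,4]/np.pi)*(-(im['world_to_cam']@np.append(p,1))[2])/393.4)
E
```

```text
363.8322580645161 173.03225806451613 [ 21  26  14  15 155] [ 615.53581804 -268.59105407   15.        ] 16.19512932515181 D 35.64646512643282
376.56168831168833 215.5 [ 31  66  20  20 308] [ 508.43482734 -302.22608548   15.        ] 16.248649880990683 D 49.890984869310216
382.3887147335423 254.66457680250784 [ 36 104  22  22 319] [ 410.67652191 -318.03060102   15.        ] 12.771128840133429 D 50.44349762720493
```

View pics/a.png

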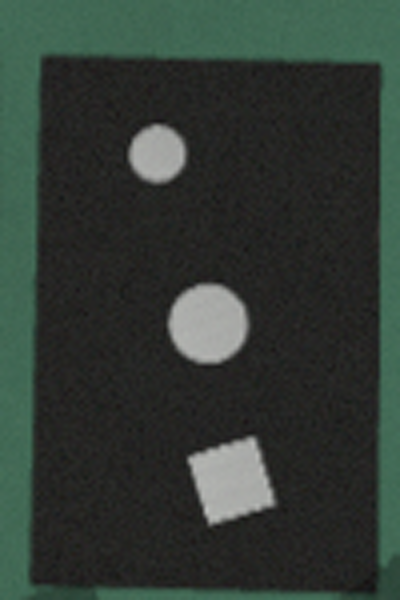

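View pics/b.png

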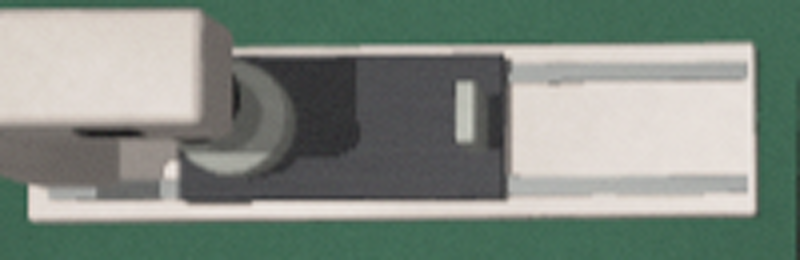

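The large blank at (376.6,215.5) measures 49.9 mm across. The small disc measures 35.6 mm, and the square is a square, so the large blank is confirmed. In crop b the handle top runs from (456,81) to (475,144). The base corners are at (755,43), (755,215) and (28,220).

```bash
python3 - <<'E'
from h import *
im=dict(np.load('top0.npz'))
P=lambda x,y,z:pt(im,(x+.5)/4-.5+135,(y+.5)/4-.5+135,z)
for n,x,y,z in [('handle',465.5,112.5,88),('b_r_top',755,43,20),('b_r_bot',755,215,20),('b_l_bot',28,220,20),('plate r top',505,55,40),('plate r bot',505,200,40),('h ul',456,81,88),('h ll',456,144,88)]: print(n,P(x,y,z))
a=P(755,215,20)-P(28,220,20);print('len',np.linalg.norm(a),'yaw of -x dir',np.degrees(np.arctan2(a[1],a[0])))
a=P(505,55,40)-P(505,200,40);print(np.linalg.norm(a),np.degrees(np.arctan2(a[1],a[0])))
a=P(755,43,20)-P(755,215,20);print(np.linalg.norm(a),np.degrees(np.arctan2(a[1],a[0])))
s=dict(np.load('scene0.npz'));f=s['frame'][:,:,::-1]
cv2.imwrite('pics/s.png',cv2.resize(f[130:250,310:440],None,fx=5,fy=5,interpolation=cv2.INTER_CUBIC))
g=cv2.cvtColor(f,cv2.COLOR_BGR2GRAY)
cv2.imwrite('pics/s2.png',cv2.resize(f[200:290,200:330],None,fx=5,fy=5,interpolation=cv2.INTER_CUBIC))
print(px(s,P(465.5,112.5,88)),px(s,[508.4,-302.2,15]))
E
```

```text
handle [622.88039853   5.73316922  88.        ]
b_r_top [ 683.19103657 -164.3952082    20.        ]
b_r_bot [ 573.57711309 -166.73731673   20.        ]
b_l_bot [560.24483973 290.907018    20.        ]
plate r top [667.76719985  -9.1465026   40.        ]
plate r bot [577.23132524 -12.02617652  40.        ]
h ul [641.49504468  11.96080102  88.        ]
h ll [604.06760469  10.69372547  88.        ]
len 457.8384940394098 yaw of -x dir -88.3313089553105
90.58165991883496 1.821792255181306
109.63894241733253 1.2240463036693896
(np.float64(372.88962834164903), np.float64(180.4145376615196)) (np.float64(263.7797962959531), np.float64(241.16541160383196))
```

View pics/s.png

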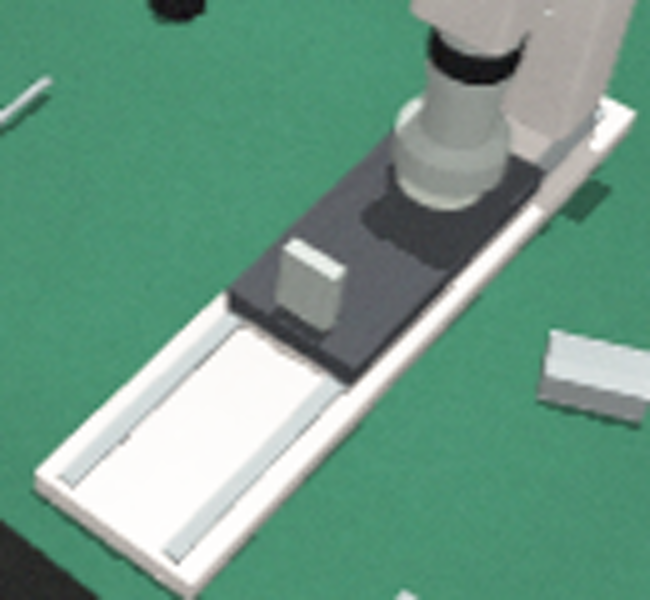

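View pics/s2.png

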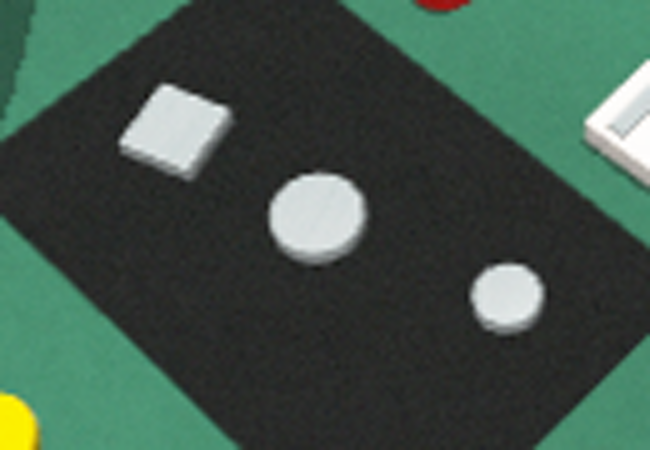

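Both cameras agree to about 1 px. Next I'll check where the fingertips actually are at the current opening, and work out the first move.

```bash
python3 - <<'E'
from h import *
s=dict(np.load('scene0.npz'));f=s['frame'][:,:,::-1]
cv2.imwrite('pics/g.png',cv2.resize(f[110:225,0:120],None,fx=5,fy=5,interpolation=cv2.INTER_CUBIC))
# lowest world z among gripper pixels
L=[]
for v in range(110,225):
  for u in range(0,120):
    if s['depth'][v,u]>0:
      p=pt(s,u,v)
      if np.hypot(p[0]-259,p[1]+568)<75 and p[2]>120: L.append([*p,u,v])
L=np.array(L);L=L[L[:,2].argsort()];print(L[:12].round(1))
st=read_state();from scipy.spatial.transform import Rotation as R
M=R.from_quat(st['ee_rot']).as_matrix();print(M)
g=np.array([622.9,5.7,150]);d=M.T@(g-st['position']);print(d/250, np.degrees(np.arctan2(M[1,1],M[0,1])))
E
```

```text
[[ 242.6 -529.7  243.    91.   181. ]
 [ 283.6 -612.5  244.    61.   214. ]
 [ 236.3 -532.8  244.1   88.   180. ]
 [ 286.5 -607.3  244.9   64.   213. ]
 [ 238.9 -531.4  244.9   89.   180. ]
 [ 285.9 -604.8  245.3   65.   212. ]
 [ 248.6 -527.   245.4   93.   181. ]
 [ 286.8 -611.1  245.6   62.   214. ]
 [ 288.3 -609.7  245.6   63.   214. ]
 [ 232.4 -534.5  245.8   86.   179. ]
 [ 247.5 -528.5  245.8   92.   181. ]
 [ 234.3 -533.1  246.    87.   179. ]]
[[-9.09948316e-01 -4.14720703e-01 -8.95312446e-04]
 [-4.14721654e-01  9.09946736e-01  1.69930771e-03]
 [ 1.09948551e-04  1.91758765e-03 -9.99998155e-01]]
[-2.27632909  1.48471465  0.28041109] 114.50177704080905
```

View pics/g.png

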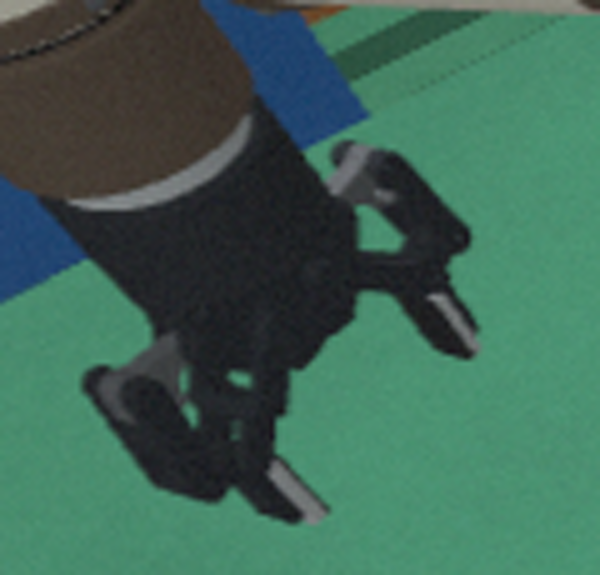

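Call:
{"op": "play_rows", "data": {
  "targets": [
    {"tx": -0.12, "ty": 0.08, "tz": 0, "spin": 0.06, "gripper": -1},
    {"tx": -0.3, "ty": 0.2, "spin": 0.16, "gripper": -1},
    {"tx": -0.48, "ty": 0.32, "spin": 0.26, "gripper": -1},
    {"tx": -0.66, "ty": 0.44, "spin": 0.36, "gripper": -1},
    {"tx": -0.84, "ty": 0.56, "spin": 0.46, "gripper": -1},
    {"tx": -0.96, "ty": 0.64, "spin": 0.509, "gripper": -1},
    {"tx": -1, "ty": 0.66, "spin": 0.509, "gripper": -1},
    {"tx": -1, "ty": 0.66, "spin": 0.509, "gripper": -1}
  ]
}}

```text
invalid input
```

```bash
cat >> h.py <<'E'
from scipy.spatial.transform import Rotation as R
def go(g,axis_deg=None):
    st=read_state();M=R.from_quat(st['ee_rot']).as_matrix()
    print('t',round(st['clock'],2),'pos',st['position'].round(2),'w',round(st['gripper_width'],1),'F',st['contact_force'].round(1),'yang',np.degrees(np.arctan2(M[1,1],M[0,1])).round(2),'tilt',M[:,2].round(4),'q6',st['joints'][5].round(2))
    if g is not None: print('shift',(M.T@(np.array(g)-st['position'])/250).round(4))
E
python3 -c "
from h import *
go([622.9,5.7,200])"
```

```text
t 0.1 pos [ 259.06 -568.18  219.45] w 85.5 F [ 0.2 -1.1  0.2] yang 114.5 tilt [-9.0e-04  1.7e-03 -1.0e+00] q6 -0.26
shift [-2.2763  1.4851  0.0804]
```

Some rows left out `tz`. I'll resend with every field filled in.

Call:
{"op": "play_rows", "data": {
  "targets": [
    {"tx": -0.12, "ty": 0.08, "tz": 0, "spin": 0.06, "gripper": -1},
    {"tx": -0.3, "ty": 0.2, "tz": 0, "spin": 0.16, "gripper": -1},
    {"tx": -0.48, "ty": 0.32, "tz": 0, "spin": 0.26, "gripper": -1},
    {"tx": -0.66, "ty": 0.44, "tz": 0, "spin": 0.36, "gripper": -1},
    {"tx": -0.84, "ty": 0.56, "tz": 0, "spin": 0.46, "gripper": -1},
    {"tx": -0.96, "ty": 0.64, "tz": 0, "spin": 0.509, "gripper": -1},
    {"tx": -1, "ty": 0.66, "tz": 0, "spin": 0.509, "gripper": -1},
    {"tx": -1, "ty": 0.66, "tz": 0, "spin": 0.509, "gripper": -1}
  ]
}}

```text
clock: 1.1
position: [418.4, -314.6, 220.2]
ee_rot: [-0.015, 1.0, 0.0, -0.0]
contact_force: [-0.5, -0.6, -1.0]
gripper_width: 85.5
```

```bash
python3 -c "
from h import *
go([622.9,5.7,200])"
```

```text
t 1.1 pos [ 418.42 -314.59  220.17] w 85.5 F [-0.5 -0.6 -1. ] yang 91.68 tilt [-6.e-04  2.e-04 -1.e+00] q6 -1.21
shift [-0.8553  1.2566  0.0804]
```

Call:
{"op": "play_rows", "data": {
  "targets": [
    {"tx": -0.08, "ty": 0.1, "tz": 0, "spin": 0, "gripper": -1},
    {"tx": -0.25, "ty": 0.28, "tz": 0, "spin": 0, "gripper": -1},
    {"tx": -0.45, "ty": 0.46, "tz": 0, "spin": 0, "gripper": -1},
    {"tx": -0.6, "ty": 0.64, "tz": 0, "spin": 0, "gripper": -1},
    {"tx": -0.75, "ty": 0.82, "tz": 0, "spin": 0, "gripper": -1},
    {"tx": -0.83, "ty": 0.95, "tz": 0, "spin": 0, "gripper": -1},
    {"tx": -0.855, "ty": 1, "tz": 0, "spin": 0, "gripper": -1},
    {"tx": -0.855, "ty": 1, "tz": 0, "spin": 0, "gripper": -1}
  ]
}}

```text
clock: 2.1
position: [624.8, -59.6, 219.9]
ee_rot: [-0.014, 1.0, -0.0, -0.001]
contact_force: [-0.2, -0.1, 0.2]
gripper_width: 85.4
```

```bash
python3 -c "
from h import *
go([622.9,5.7,200])
for n in('top','scene'):snap(n,n+'1')"
```

```text
t 2.1 pos [624.75 -59.61 219.89] w 85.4 F [-0.2 -0.1  0.2] yang 91.59 tilt [-1.2e-03 -2.0e-04 -1.0e+00] q6 -1.71
shift [1.000e-04 2.613e-01 7.950e-02]
```

View pics/top1.png

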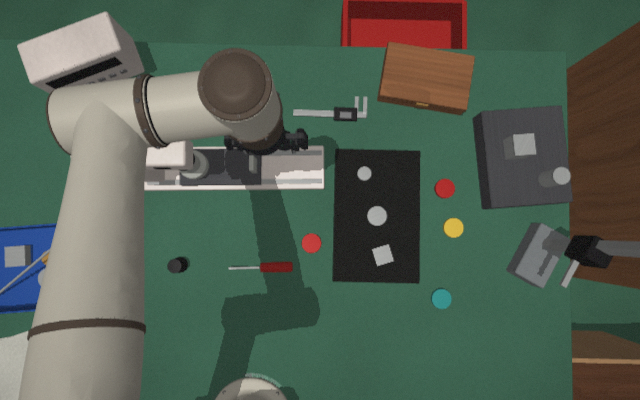

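View pics/scene1.png

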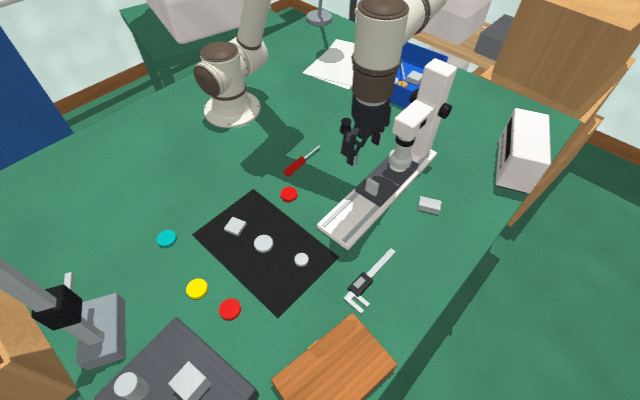

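```bash
python3 - <<'E'
from h import *
print(read_state()['joints'])
t=dict(np.load('top1.npz'));s=dict(np.load('scene1.npz'))
for u,v in [(90,110),(180,105),(235,85),(100,200),(90,320),(240,141),(293,141)]: print(u,v,pt(t,u,v).round())
L=[]
for v in range(100,175):
  for u in range(335,395):
    if s['depth'][v,u]>0:
      p=pt(s,u,v)
      if np.hypot(p[0]-624.8,p[1]+59.6)<70 and p[2]>130: L.append([*p,u,v])
L=np.array(L);L=L[L[:,2].argsort()];print(L[:14].round(1))
cv2.imwrite('pics/g1.png',cv2.resize(s['frame'][100:220,300:420,::-1],None,fx=5,fy=5,interpolation=cv2.INTER_CUBIC))
E
```

```text
[ 1.61120322e-01  3.88842238e-01  1.42110883e-02  1.01975137e-04
 -1.19678496e+00 -1.70555450e+00]
90 110 [594. 102. 575.]
180 105 [604.   4. 568.]
235 85 [620. -63. 591.]
100 200 [491.  63. 614.]
90 320 [384.  38. 662.]
240 141 [582. -49. 489.]
293 141 [ 629. -106.  295.]
[[ 625.   -17.1  242.1  375.   144. ]
 [ 630.7 -110.   242.9  352.   166. ]
 [ 631.   -17.5  243.1  377.   145. ]
 [ 616.2  -17.7  243.4  372.   142. ]
 [ 620.6  -19.6  244.3  373.   143. ]
 [ 628.2  -18.   244.9  376.   144. ]
 [ 622.7  -18.6  245.   374.   143. ]
 [ 624.8  -17.5  245.6  375.   143. ]
 [ 613.7  -18.7  245.7  371.   141. ]
 [ 630.4 -109.9  246.   352.   165. ]
 [ 634.1 -110.9  246.2  353.   166. ]
 [ 635.8 -106.   246.8  355.   165. ]
 [ 631.2  -18.4  247.1  377.   144. ]
 [ 620.1  -19.5  247.1  373.   142. ]]
```

View pics/g1.png

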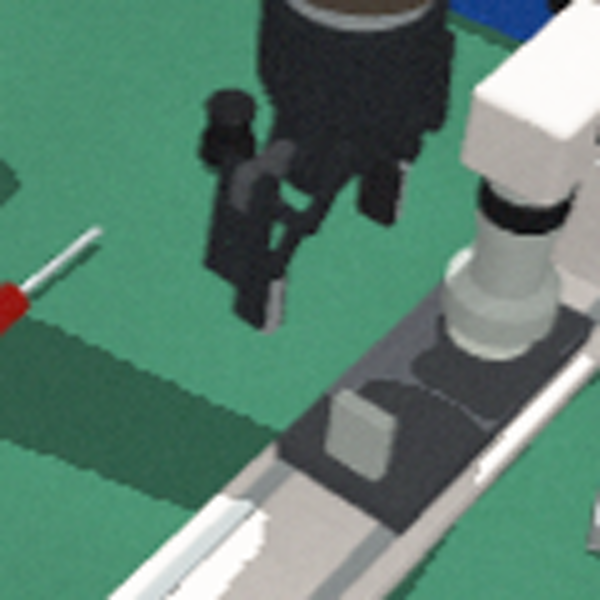

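```bash
python3 - <<'E'
from h import *
s=dict(np.load('scene1.npz'));t=dict(np.load('top1.npz'))
for u,v in [(330,110),(250,280),(300,230),(263,242),(372,181),(435,70),(410,112),(60,200)]: print('s',u,v,pt(s,u,v).round(1))
for u,v in [(450,330),(300,120),(377,215),(210,330),(180,152)]: print('t',u,v,pt(t,u,v).round(1))
# where would expected tips project
for z in (206,219,242): 
  print(z,[np.round(px(s,[624.8+dx,-59.6+dy,z]),1) for dx,dy in((0,43),(0,-43))])
E
```

```text
s 330 110 [264.3 234.4  -0.7]
s 250 280 [ 560.4 -396.7    2.6]
s 300 230 [ 547.6 -206.8    1.8]
s 263 242 [ 509.1 -305.5   15.5]
s 372 181 [621.2   4.5  85.3]
s 435 70 [615.2 230.6 319.4]
s 410 112 [609.9 157.8 225.8]
s 60 200 [-3.830e+01 -6.053e+02  4.000e-01]
t 450 330 [ 225.  -493.3   -3. ]
t 300 120 [ 753.4 -102.3   -1.2]
t 377 215 [ 509.7 -303.4   14.4]
t 210 330 [ 2.121e+02  1.100e+02 -2.000e-01]
t 180 152 [617.6 124.5 226. ]
206 [array([373.4, 154.6]), array([351. , 173.8])]
219 [array([374. , 150.8]), array([351.4, 170. ])]
242 [array([375.1, 143.9]), array([352. , 163.2])]
```

The depth checks out elsewhere: table about 0, column 319, blank 15.5. The open fingertips still appear about 20 mm higher than expected, so I'll shut the fingers in free air and measure again.

Call:
{"op": "play_rows", "data": {
  "targets": [
    {"tx": 0, "ty": 0, "tz": 0, "spin": 0, "gripper": 1},
    {"tx": 0, "ty": 0, "tz": 0, "spin": 0, "gripper": 1},
    {"tx": 0, "ty": 0, "tz": 0, "spin": 0, "gripper": 1},
    {"tx": 0, "ty": 0, "tz": 0, "spin": 0, "gripper": 1},
    {"tx": 0, "ty": 0, "tz": 0, "spin": 0, "gripper": 1},
    {"tx": 0, "ty": 0, "tz": 0, "spin": 0, "gripper": 1}
  ]
}}

```text
clock: 2.95
position: [625.0, -58.8, 220.4]
ee_rot: [-0.014, 1.0, -0.0, -0.0]
contact_force: [0.0, -0.0, -1.1]
gripper_width: 0.1
```

```bash
python3 - <<'E'
from h import *
go(None); s=snap('scene','scene2')
import bench; print(bench.tcp_to_tips)
L=[]
for v in range(100,185):
  for u in range(335,395):
    if s['depth'][v,u]>0:
      p=pt(s,u,v)
      if np.hypot(p[0]-624.8,p[1]+59.6)<70 and p[2]>130: L.append([*p,u,v])
L=np.array(L);L=L[L[:,2].argsort()];print(L[:8].round(1))
cv2.imwrite('pics/g2.png',cv2.resize(s['frame'][100:220,300:420,::-1],None,fx=5,fy=5,interpolation=cv2.INTER_CUBIC))
E
```

```text
t 2.95 pos [625.01 -58.83 220.39] w 0.1 F [ 0.  -0.  -1.1] yang 91.61 tilt [-0. -0. -1.] q6 -1.71
14.0
[[616.8 -65.8 229.  359.  157. ]
 [629.3 -66.8 231.8 363.  159. ]
 [634.3 -58.2 232.1 367.  158. ]
 [633.9 -65.5 234.  365.  159. ]
 [632.7 -67.7 234.8 364.  159. ]
 [636.2 -57.4 236.1 368.  157. ]
 [634.9 -63.4 236.4 366.  158. ]
 [626.6 -71.6 236.9 361.  158. ]]
```

View pics/g2.png

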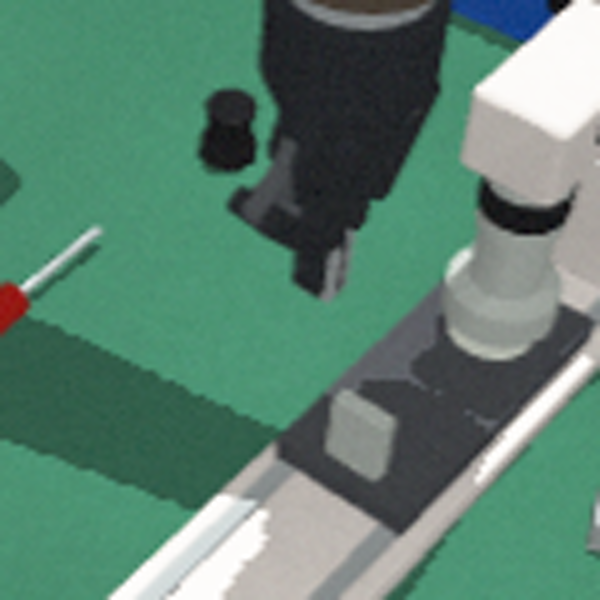

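The shut tips measure z≈230 with the TCP reading 220.4. The open tips measured about 242, which matches the stated 13 mm swing. So the tips are about 24 mm higher than the stated 14 mm ahead of the TCP would put them. I'll go by the measured tips and watch for contact.

Call:
{"op": "play_rows", "data": {
  "targets": [
    {"tx": 0, "ty": 0.06, "tz": 0, "spin": 0, "gripper": -0.3},
    {"tx": 0, "ty": 0.15, "tz": 0, "spin": 0, "gripper": -0.3},
    {"tx": 0, "ty": 0.22, "tz": 0, "spin": 0, "gripper": -0.3},
    {"tx": 0, "ty": 0.258, "tz": 0.05, "spin": 0, "gripper": -0.3},
    {"tx": 0, "ty": 0.258, "tz": 0.18, "spin": 0, "gripper": -0.3},
    {"tx": 0, "ty": 0.258, "tz": 0.32, "spin": 0, "gripper": -0.3},
    {"tx": 0, "ty": 0.258, "tz": 0.44, "spin": 0, "gripper": -0.3},
    {"tx": 0, "ty": 0.258, "tz": 0.48, "spin": 0, "gripper": -0.3},
    {"tx": 0, "ty": 0.258, "tz": 0.48, "spin": 0, "gripper": -0.3}
  ]
}}

```text
clock: 4.12
position: [623.0, 5.7, 99.9]
ee_rot: [-0.014, 1.0, -0.0, -0.001]
contact_force: [0.0, 0.1, -0.0]
gripper_width: 55.4
```

```bash
python3 - <<'E'
from h import *
go([622.9,5.7,46]); s=snap('scene','scene3')
cv2.imwrite('pics/g3.png',cv2.resize(s['frame'][100:220,300:420,::-1],None,fx=5,fy=5,interpolation=cv2.INTER_CUBIC))
E
```

```text
t 4.12 pos [623.     5.67  99.88] w 55.4 F [ 0.   0.1 -0. ] yang 91.62 tilt [-1.2e-03 -6.0e-04 -1.0e+00] q6 -1.81
shift [2.000e-04 3.000e-04 2.155e-01]
```

View pics/g3.png

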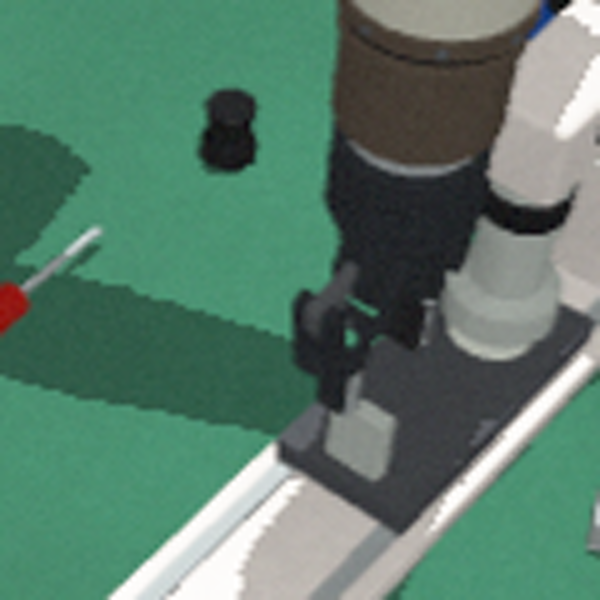

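```bash
python3 - <<'E'
from h import *
s=dict(np.load('scene3.npz'))
for z in (90,100,110,120): print(z,[np.round((np.array(px(s,[623+dx,5.7-30,z]))-[300,100])*5) for dx in(-11,11)])
L=[]
for v in range(150,190):
  for u in range(355,375):
      p=pt(s,u,v)
      if -60<p[1]<-17 and abs(p[0]-623)<20 and p[2]>92: L.append([*p,u,v])
L=np.array(L);L=L[L[:,2].argsort()];print(L[:8].round(1))
E
```

```text
90 [array([315., 420.]), array([347., 442.])]
100 [array([317., 408.]), array([349., 430.])]
110 [array([318., 396.]), array([351., 417.])]
120 [array([320., 384.]), array([353., 405.])]
[[633.1 -29.2 115.5 369.  183. ]
 [633.2 -25.2 116.2 370.  182. ]
 [631.8 -32.1 117.  368.  183. ]
 [629.9 -29.8 117.5 368.  182. ]
 [633.1 -30.  120.3 369.  182. ]
 [633.3 -26.3 121.3 370.  181. ]
 [630.6 -35.8 123.3 367.  182. ]
 [630.5 -31.5 123.4 368.  181. ]]
```

The tips are at about 114 with the TCP at 99.9, which agrees with the offset. Now I'll descend to TCP 50 (tips about 60, handle from 40 to 88) and close.

Call:
{"op": "play_rows", "data": {
  "targets": [
    {"tx": 0, "ty": 0, "tz": 0.05, "spin": 0, "gripper": -0.3},
    {"tx": 0, "ty": 0, "tz": 0.1, "spin": 0, "gripper": -0.3},
    {"tx": 0, "ty": 0, "tz": 0.15, "spin": 0, "gripper": -0.3},
    {"tx": 0, "ty": 0, "tz": 0.2, "spin": 0, "gripper": -0.3},
    {"tx": 0, "ty": 0, "tz": 0.2, "spin": 0, "gripper": -0.3},
    {"tx": 0, "ty": 0, "tz": 0.2, "spin": 0, "gripper": 1},
    {"tx": 0, "ty": 0, "tz": 0.2, "spin": 0, "gripper": 1},
    {"tx": 0, "ty": 0, "tz": 0.2, "spin": 0, "gripper": 1},
    {"tx": 0, "ty": 0, "tz": 0.2, "spin": 0, "gripper": 1},
    {"tx": 0, "ty": 0, "tz": 0.2, "spin": 0, "gripper": 1}
  ]
}}

```text
clock: 5.42
position: [623.6, 5.6, 51.1]
ee_rot: [-0.014, 1.0, -0.0, 0.001]
contact_force: [-0.8, 0.9, 4.3]
gripper_width: 10.8
```

```bash
python3 - <<'E'
from h import *
go(None); s=snap('scene','scene4')
cv2.imwrite('pics/g4.png',cv2.resize(s['frame'][100:220,300:420,::-1],None,fx=5,fy=5,interpolation=cv2.INTER_CUBIC))
E
```

```text
t 5.42 pos [623.57   5.56  51.14] w 10.8 F [-0.8  0.9  4.3] yang 91.63 tilt [ 0.0011 -0.     -1.    ] q6 -1.81
```

View pics/g4.png

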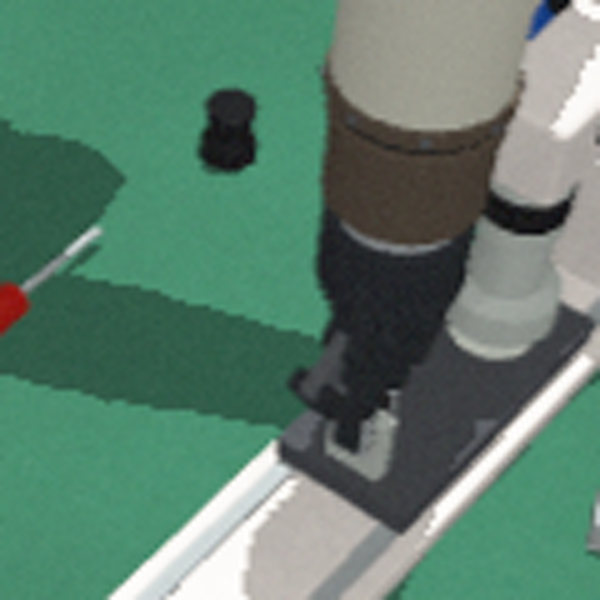

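The fingers are closed on the handle near its left edge, with the opening at 10.8 mm. Now I'll pull 125 mm out along −y of the tool.

Call:
{"op": "play_rows", "data": {
  "targets": [
    {"tx": 0, "ty": -0.03, "tz": 0, "spin": 0, "gripper": 1},
    {"tx": 0, "ty": -0.08, "tz": 0, "spin": 0, "gripper": 1},
    {"tx": 0, "ty": -0.13, "tz": 0, "spin": 0, "gripper": 1},
    {"tx": 0, "ty": -0.18, "tz": 0, "spin": 0, "gripper": 1},
    {"tx": 0, "ty": -0.23, "tz": 0, "spin": 0, "gripper": 1},
    {"tx": 0, "ty": -0.28, "tz": 0, "spin": 0, "gripper": 1},
    {"tx": 0, "ty": -0.33, "tz": 0, "spin": 0, "gripper": 1},
    {"tx": 0, "ty": -0.38, "tz": 0, "spin": 0, "gripper": 1},
    {"tx": 0, "ty": -0.43, "tz": 0, "spin": 0, "gripper": 1},
    {"tx": 0, "ty": -0.47, "tz": 0, "spin": 0, "gripper": 1},
    {"tx": 0, "ty": -0.5, "tz": 0, "spin": 0, "gripper": 1},
    {"tx": 0, "ty": -0.5, "tz": 0, "spin": 0, "gripper": 1}
  ]
}}

```text
clock: 6.98
position: [627.6, -120.4, 51.2]
ee_rot: [-0.014, 1.0, -0.0, 0.001]
contact_force: [0.9, -1.3, 5.0]
gripper_width: 10.9
```

```bash
python3 - <<'E'
from h import *
go(None); s=snap('scene','scene5');t=snap('top','top5')
cv2.imwrite('pics/g5.png',cv2.resize(s['frame'][100:250,300:440,::-1],None,fx=4,fy=4,interpolation=cv2.INTER_CUBIC))
E
```

```text
t 6.97 pos [ 627.63 -120.39   51.17] w 10.9 F [ 0.9 -1.3  5. ] yang 91.6 tilt [ 2.2e-03 -9.0e-04 -1.0e+00] q6 -1.61
```

View pics/g5.png

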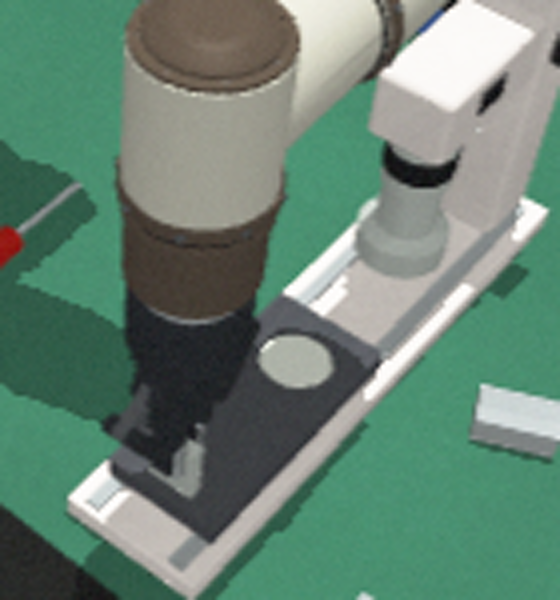

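View pics/top5.png

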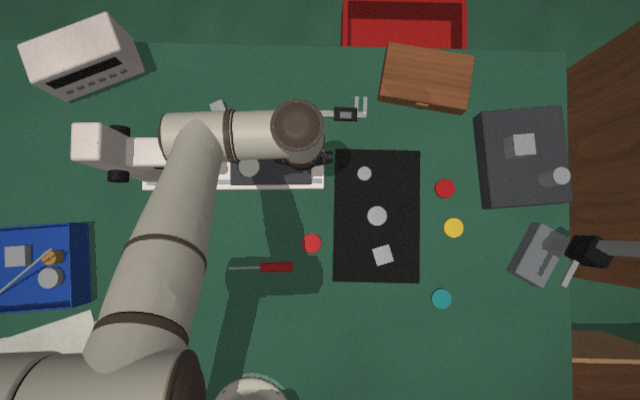

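The carriage came out with the nest clear. In the scene crop the nest is at (296,360) and in the top view at (249,168). Now I'll release and rise.

Call:
{"op": "play_rows", "data": {
  "targets": [
    {"tx": 0, "ty": 0, "tz": 0, "spin": 0, "gripper": -0.3},
    {"tx": 0, "ty": 0, "tz": 0, "spin": 0, "gripper": -0.3},
    {"tx": 0, "ty": 0, "tz": 0, "spin": 0, "gripper": -0.3},
    {"tx": 0, "ty": 0, "tz": 0, "spin": 0, "gripper": -0.3},
    {"tx": 0, "ty": 0, "tz": -0.08, "spin": 0, "gripper": -0.3},
    {"tx": 0, "ty": 0, "tz": -0.2, "spin": 0, "gripper": -0.3},
    {"tx": 0, "ty": 0, "tz": -0.34, "spin": 0, "gripper": -1},
    {"tx": 0, "ty": 0, "tz": -0.44, "spin": 0, "gripper": -1},
    {"tx": 0, "ty": 0, "tz": -0.48, "spin": 0, "gripper": -1},
    {"tx": 0, "ty": 0, "tz": -0.48, "spin": 0, "gripper": -1}
  ]
}}

```text
clock: 8.32
position: [626.7, -119.2, 170.5]
ee_rot: [-0.014, 1.0, 0.0, 0.0]
contact_force: [-0.6, 0.6, 0.0]
gripper_width: 85.2
```

```bash
python3 - <<'E'
from h import *
go([508.4,-302.2,60]); t=snap('top','top6')
E
```

```text
t 8.32 pos [ 626.65 -119.24  170.47] w 85.2 F [-0.6  0.6  0. ] yang 91.6 tilt [ 5.e-04  3.e-04 -1.e+00] q6 -1.61
shift [ 0.4935 -0.7185  0.4414]
```

Call:
{"op": "play_rows", "data": {
  "targets": [
    {"tx": 0.05, "ty": -0.07, "tz": 0, "spin": 0, "gripper": -1},
    {"tx": 0.14, "ty": -0.2, "tz": 0, "spin": 0, "gripper": -1},
    {"tx": 0.24, "ty": -0.35, "tz": 0, "spin": 0, "gripper": -1},
    {"tx": 0.34, "ty": -0.5, "tz": 0, "spin": 0, "gripper": -1},
    {"tx": 0.44, "ty": -0.64, "tz": 0.05, "spin": 0, "gripper": -1},
    {"tx": 0.494, "ty": -0.719, "tz": 0.15, "spin": 0, "gripper": -1},
    {"tx": 0.494, "ty": -0.719, "tz": 0.28, "spin": 0, "gripper": -1},
    {"tx": 0.494, "ty": -0.719, "tz": 0.4, "spin": 0, "gripper": -1},
    {"tx": 0.494, "ty": -0.719, "tz": 0.44, "spin": 0, "gripper": -1},
    {"tx": 0.494, "ty": -0.719, "tz": 0.44, "spin": 0, "gripper": -1}
  ]
}}

```text
clock: 9.62
position: [507.6, -302.7, 59.8]
ee_rot: [-0.014, 1.0, 0.0, -0.001]
contact_force: [0.4, -0.2, 0.3]
gripper_width: 85.3
```

```bash
python3 - <<'E'
from h import *
go([508.4,-302.2,0]); s=snap('scene','scene7');t=snap('top','top7')
cv2.imwrite('pics/g7.png',cv2.resize(s['frame'][170:290,200:340,::-1],None,fx=5,fy=5,interpolation=cv2.INTER_CUBIC))
f=t['frame'][135:200,135:335,::-1]
cv2.imwrite('pics/n7.png',cv2.resize(f,None,fx=4,fy=4,interpolation=cv2.INTER_CUBIC))
E
```

```text
t 9.62 pos [ 507.57 -302.75   59.77] w 85.3 F [ 0.4 -0.2  0.3] yang 91.6 tilt [-1.9e-03  3.0e-04 -1.0e+00] q6 -1.28
shift [-0.0038  0.002   0.2391]
```

View pics/g7.png

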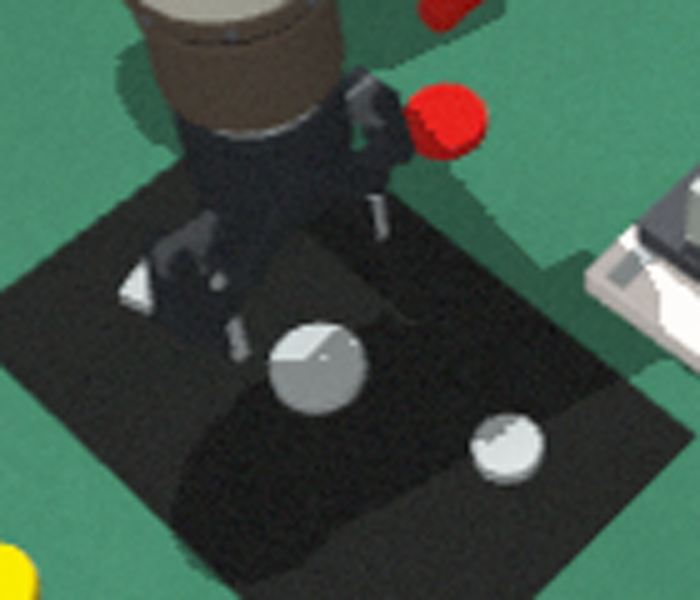

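View pics/n7.png

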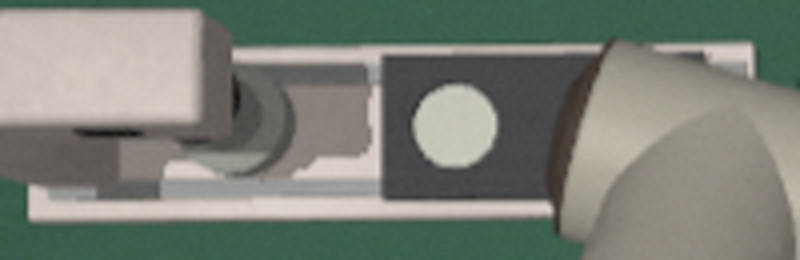

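```bash
python3 - <<'E'
from h import *
t=dict(np.load('top7.npz'));s=dict(np.load('scene7.npz'))
f=t['frame'][:,:,::-1];g=cv2.cvtColor(f,cv2.COLOR_BGR2GRAY)
x0,y0=234,150
m=cv2.resize(g[y0:184,x0:266],None,fx=8,fy=8,interpolation=cv2.INTER_CUBIC)
m=(m>135).astype(np.uint8)
n,l,st,c=cv2.connectedComponentsWithStats(m)
for k in range(1,n):
  if st[k,4]>2000:
    u,v=(c[k]+.5)/8-.5+[x0,y0]
    cs,_=cv2.findContours((l==k).astype(np.uint8),cv2.RETR_EXTERNAL,cv2.CHAIN_APPROX_NONE)
    print(u,v,st[k],'z35',pt(t,u,v,35).round(2),'z40',pt(t,u,v,40).round(2),cv2.fitEllipse(max(cs,key=len)), 'mm/px',pt(t,u+1,v,37)[1]-pt(t,u,v,37)[1])
print('cam',np.linalg.inv(t['world_to_cam'])[:3,3])
P=lambda x,y,z:pt(t,(x+.5)/4-.5+135,(y+.5)/4-.5+135,z)
print('edge',P(382,57,40),P(382,198,40))
L=[]
for v in range(205,245):
  for u in range(240,282):
      p=pt(s,u,v)
      if abs(p[0]-508)<25 and abs(p[1]+302)<62 and p[2]>60: L.append([*p,u,v])
L=np.array(L);L=L[L[:,2].argsort()];print(L[:24].round(1))
E
```

```text
248.38617938115593 166.05875998884966 [   35    50   167   164 21524] z35 [623.6   21.29  35.  ] z40 [622.78  20.38  40.  ] ((118.61246490478516, 131.97315979003906), (162.81402587890625, 166.66473388671875), 48.98478317260742) mm/px -2.4845591360751484
cam [ 464.00132885 -155.74323775 1005.69347187]
edge [664.82128328  67.19954212  40.        ] [576.78650741  63.94696981  40.        ]
[[ 497.7 -260.9   81.   270.   215. ]
 [ 513.8 -261.6   84.   274.   218. ]
 [ 509.9 -261.4   84.5  273.   217. ]
 [ 506.  -261.2   84.9  272.   216. ]
 [ 518.6 -351.2   86.2  248.   241. ]
 [ 517.  -352.9   86.5  247.   241. ]
 [ 518.8 -348.    87.3  249.   240. ]
 [ 503.4 -261.8   87.5  271.   215. ]
 [ 513.6 -260.9   87.6  274.   217. ]
 [ 515.7 -259.4   88.   275.   217. ]
 [ 499.6 -261.7   88.1  270.   214. ]
 [ 514.6 -356.7   88.5  245.   241. ]
 [ 517.5 -346.6   88.6  249.   239. ]
 [ 496.1 -261.7   89.1  269.   213. ]
 [ 518.2 -350.2   89.2  248.   240. ]
 [ 510.5 -261.3   89.3  273.   216. ]
 [ 506.6 -261.    89.7  272.   215. ]
 [ 516.4 -256.4   89.9  276.   216. ]
 [ 515.3 -353.8   90.4  246.   240. ]
 [ 514.7 -254.6   90.8  276.   215. ]
 [ 513.4 -260.3   91.   274.   216. ]
 [ 499.2 -260.8   91.2  270.   213. ]
 [ 515.1 -359.5   92.3  244.   241. ]
 [ 517.7 -346.    92.7  249.   238. ]]
```

The nest centre is about (623.2, 20.8) by camera and (622.8, 19.5) from the handle grip. The open tips are at about z 82. Next I'll narrow the jaws to about 62 mm and descend to TCP 8, which should put the tips at about z 23.

Call:
{"op": "play_rows", "data": {
  "targets": [
    {"tx": -0.004, "ty": 0.002, "tz": 0, "spin": 0, "gripper": -0.46},
    {"tx": -0.004, "ty": 0.002, "tz": 0, "spin": 0, "gripper": -0.46},
    {"tx": -0.004, "ty": 0.002, "tz": 0.04, "spin": 0, "gripper": -0.46},
    {"tx": -0.004, "ty": 0.002, "tz": 0.09, "spin": 0, "gripper": -0.46},
    {"tx": -0.004, "ty": 0.002, "tz": 0.14, "spin": 0, "gripper": -0.46},
    {"tx": -0.004, "ty": 0.002, "tz": 0.18, "spin": 0, "gripper": -0.46},
    {"tx": -0.004, "ty": 0.002, "tz": 0.2, "spin": 0, "gripper": -0.46},
    {"tx": -0.004, "ty": 0.002, "tz": 0.2, "spin": 0, "gripper": -0.46}
  ]
}}

```text
clock: 10.72
position: [509.1, -302.0, 9.9]
ee_rot: [-0.014, 1.0, 0.0, -0.0]
contact_force: [0.9, -0.7, -0.9]
gripper_width: 62.3
```

```bash
python3 - <<'E'
from h import *
go([508.4,-302.2,0]); s=snap('scene','scene8')
cv2.imwrite('pics/g8.png',cv2.resize(s['frame'][190:270,220:310,::-1],None,fx=7,fy=7,interpolation=cv2.INTER_CUBIC))
E
```

```text
t 10.72 pos [ 509.08 -301.98    9.93] w 62.3 F [ 0.9 -0.7 -0.9] yang 91.61 tilt [-8.e-04  2.e-04 -1.e+00] q6 -1.28
shift [ 0.0027 -0.0008  0.0397]
```

View pics/g8.png

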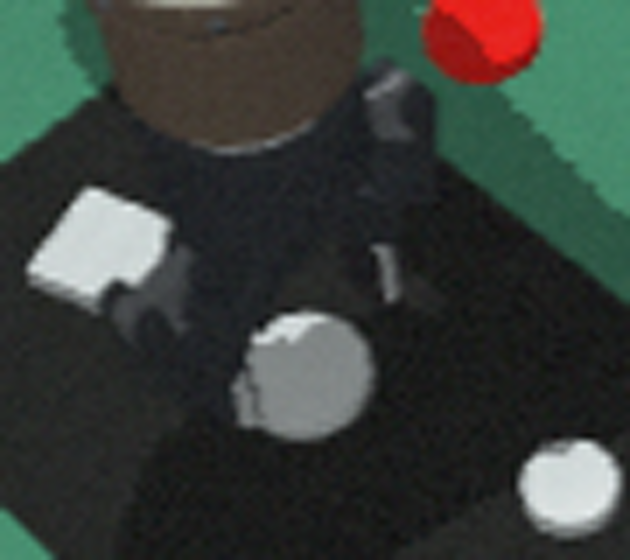

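Call:
{"op": "play_rows", "data": {
  "targets": [
    {"tx": 0, "ty": 0, "tz": 0.02, "spin": 0, "gripper": -0.46},
    {"tx": 0, "ty": 0, "tz": 0.04, "spin": 0, "gripper": -0.46},
    {"tx": 0, "ty": 0, "tz": 0.056, "spin": 0, "gripper": -0.46},
    {"tx": 0, "ty": 0, "tz": 0.056, "spin": 0, "gripper": -0.46}
  ]
}}

```text
clock: 11.28
position: [509.0, -301.9, -4.0]
ee_rot: [-0.014, 1.0, 0.0, -0.0]
contact_force: [0.8, -0.1, 0.1]
gripper_width: 62.6
```

Call:
{"op": "play_rows", "data": {
  "targets": [
    {"tx": 0, "ty": 0, "tz": 0.008, "spin": 0, "gripper": -0.46},
    {"tx": 0, "ty": 0, "tz": 0.008, "spin": 0, "gripper": -0.46}
  ]
}}

```text
clock: 11.52
position: [509.2, -302.0, -5.7]
ee_rot: [-0.014, 1.0, 0.0, -0.0]
contact_force: [-0.2, 1.0, -0.7]
gripper_width: 62.1
```

Call:
{"op": "play_rows", "data": {
  "targets": [
    {"tx": 0, "ty": 0, "tz": 0.008, "spin": 0, "gripper": -0.46},
    {"tx": 0, "ty": 0, "tz": 0.008, "spin": 0, "gripper": -0.46}
  ]
}}

```text
clock: 11.78
position: [509.1, -302.0, -7.7]
ee_rot: [-0.014, 1.0, 0.0, -0.0]
contact_force: [0.1, 0.1, -0.8]
gripper_width: 62.1
```

Call:
{"op": "play_rows", "data": {
  "targets": [
    {"tx": 0, "ty": 0, "tz": 0.008, "spin": 0, "gripper": -0.46},
    {"tx": 0, "ty": 0, "tz": 0.008, "spin": 0, "gripper": -0.46}
  ]
}}

```text
clock: 12.02
position: [509.1, -301.9, -9.8]
ee_rot: [-0.014, 1.0, 0.0, -0.0]
contact_force: [-0.7, -0.7, 0.6]
gripper_width: 62.3
```

Call:
{"op": "play_rows", "data": {
  "targets": [
    {"tx": 0, "ty": 0, "tz": 0.006, "spin": 0, "gripper": -0.46},
    {"tx": 0, "ty": 0, "tz": 0.006, "spin": 0, "gripper": -0.46}
  ]
}}

```text
clock: 12.28
position: [509.2, -302.0, -11.2]
ee_rot: [-0.014, 1.0, 0.0, -0.0]
contact_force: [-0.4, 0.0, 0.2]
gripper_width: 62.1
```

Call:
{"op": "play_rows", "data": {
  "targets": [
    {"tx": 0, "ty": 0, "tz": 0.005, "spin": 0, "gripper": -0.46},
    {"tx": 0, "ty": 0, "tz": 0.005, "spin": 0, "gripper": -0.46}
  ]
}}

```text
clock: 12.52
position: [509.2, -302.0, -12.5]
ee_rot: [-0.014, 1.0, 0.0, -0.0]
contact_force: [-0.2, 0.4, 0.4]
gripper_width: 62.2
```

Call:
{"op": "play_rows", "data": {
  "targets": [
    {"tx": 0, "ty": 0, "tz": 0.004, "spin": 0, "gripper": -0.46},
    {"tx": 0, "ty": 0, "tz": 0.004, "spin": 0, "gripper": -0.46}
  ]
}}

```text
clock: 12.78
position: [509.3, -302.0, -13.4]
ee_rot: [-0.014, 1.0, -0.0, -0.0]
contact_force: [-0.6, 0.5, 0.6]
gripper_width: 62.2
```

Call:
{"op": "play_rows", "data": {
  "targets": [
    {"tx": 0, "ty": 0, "tz": 0.005, "spin": 0, "gripper": -0.46},
    {"tx": 0, "ty": 0, "tz": 0.005, "spin": 0, "gripper": -0.46}
  ]
}}

```text
clock: 13.02
position: [509.3, -302.0, -13.5]
ee_rot: [-0.014, 1.0, -0.0, 0.0]
contact_force: [-0.9, 2.0, 6.8]
gripper_width: 62.5
```

Call:
{"op": "play_rows", "data": {
  "targets": [
    {"tx": 0, "ty": 0, "tz": 0.004, "spin": 0, "gripper": -0.46},
    {"tx": 0, "ty": 0, "tz": 0.004, "spin": 0, "gripper": -0.46}
  ]
}}

```text
clock: 13.28
position: [509.3, -302.0, -13.5]
ee_rot: [-0.014, 1.0, -0.0, 0.0]
contact_force: [-2.7, 2.5, 12.2]
gripper_width: 62.5
```

```bash
python3 - <<'E'
from h import *
go(None); s=snap('scene','scene9')
cv2.imwrite('pics/g9.png',cv2.resize(s['frame'][190:270,220:310,::-1],None,fx=7,fy=7,interpolation=cv2.INTER_CUBIC))
for z in (0,5,10): print(z,[np.round((np.array(px(s,[509+dx,-302+dy,z]))-[220,190])*7) for dx in(-11,11) for dy in (-31,31)])
E
```

```text
t 13.28 pos [ 509.31 -302.04  -13.47] w 62.5 F [-2.7  2.5 12.2] yang 91.63 tilt [ 2.e-04 -4.e-04 -1.e+00] q6 -1.28
0 [array([232., 415.]), array([353., 312.]), array([270., 449.]), array([392., 345.])]
5 [array([230., 408.]), array([352., 305.]), array([269., 443.]), array([391., 338.])]
10 [array([228., 401.]), array([350., 298.]), array([267., 436.]), array([389., 331.])]
```

View pics/g9.png

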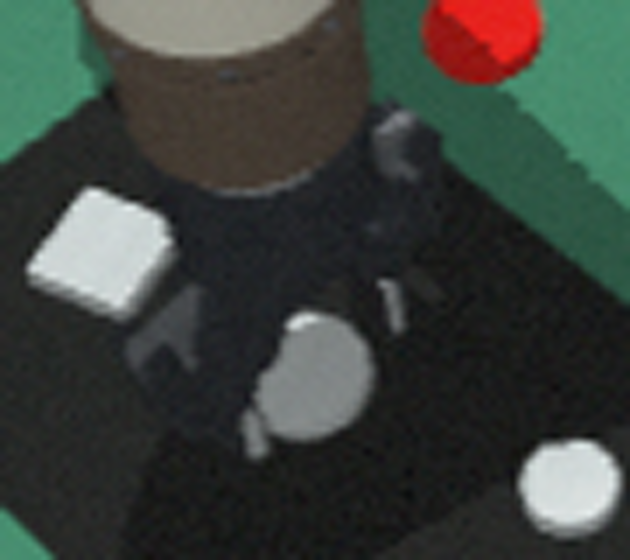

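The tips touch the mat at TCP −13.4. I'll raise about 9 mm so they end about 6.7 mm above the blank's underside, then close.

Call:
{"op": "play_rows", "data": {
  "targets": [
    {"tx": 0.003, "ty": 0, "tz": -0.046, "spin": 0, "gripper": -0.46},
    {"tx": 0.003, "ty": 0, "tz": -0.046, "spin": 0, "gripper": -0.46},
    {"tx": 0.003, "ty": 0, "tz": -0.046, "spin": 0, "gripper": -0.46},
    {"tx": 0.003, "ty": 0, "tz": -0.046, "spin": 0, "gripper": -0.2},
    {"tx": 0.003, "ty": 0, "tz": -0.046, "spin": 0, "gripper": 1},
    {"tx": 0.003, "ty": 0, "tz": -0.046, "spin": 0, "gripper": 1},
    {"tx": 0.003, "ty": 0, "tz": -0.046, "spin": 0, "gripper": 1},
    {"tx": 0.003, "ty": 0, "tz": -0.046, "spin": 0, "gripper": 1}
  ]
}}

```text
clock: 14.32
position: [508.6, -302.3, -3.6]
ee_rot: [-0.014, 1.0, -0.0, 0.0]
contact_force: [-1.6, -0.1, 5.4]
gripper_width: 46.6
```

```bash
python3 - <<'E'
from h import *
go(None); s=snap('scene','scene10')
cv2.imwrite('pics/g10.png',cv2.resize(s['frame'][190:270,220:310,::-1],None,fx=7,fy=7,interpolation=cv2.INTER_CUBIC))
E
```

```text
t 14.32 pos [ 508.57 -302.33   -3.63] w 46.6 F [-1.6 -0.1  5.4] yang 91.62 tilt [ 1.e-04 -5.e-04 -1.e+00] q6 -1.28
```

View pics/g10.png

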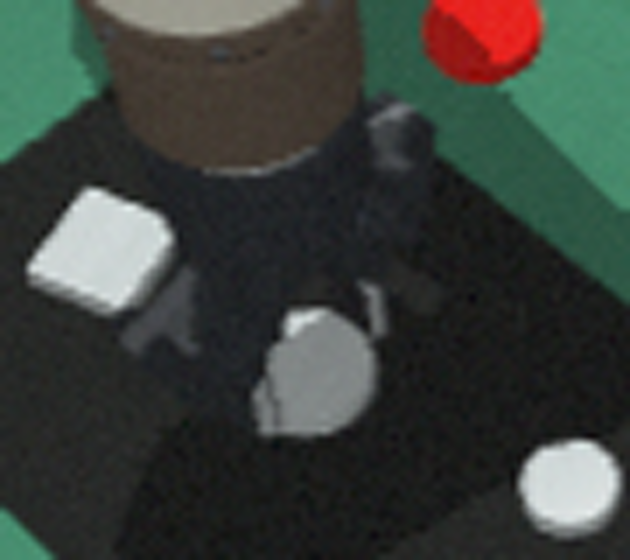

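Call:
{"op": "play_rows", "data": {
  "targets": [
    {"tx": 0, "ty": 0, "tz": -0.02, "spin": 0, "gripper": 1},
    {"tx": 0, "ty": 0, "tz": -0.06, "spin": 0, "gripper": 1},
    {"tx": 0, "ty": 0, "tz": -0.1, "spin": 0, "gripper": 1},
    {"tx": 0, "ty": 0, "tz": -0.14, "spin": 0, "gripper": 1},
    {"tx": 0, "ty": 0, "tz": -0.14, "spin": 0, "gripper": 1}
  ]
}}

```text
clock: 15.0
position: [509.3, -302.2, 32.2]
ee_rot: [-0.014, 1.0, -0.0, 0.001]
contact_force: [-0.3, -0.9, -1.5]
gripper_width: 46.4
```

```bash
python3 - <<'E'
from h import *
go([622.9,20,110]); s=snap('scene','scene11')
cv2.imwrite('pics/g11.png',cv2.resize(s['frame'][180:260,220:310,::-1],None,fx=7,fy=7,interpolation=cv2.INTER_CUBIC))
E
```

```text
t 15.0 pos [ 509.33 -302.23   32.2 ] w 46.4 F [-0.3 -0.9 -1.5] yang 91.61 tilt [ 2.5e-03 -7.0e-04 -1.0e+00] q6 -1.28
shift [-0.4912  1.2754 -0.311 ]
```

View pics/g11.png

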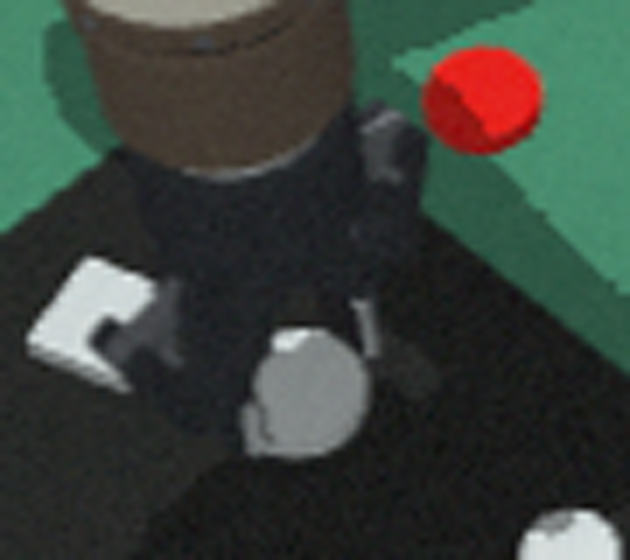

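The blank is lifted, its centre having moved to crop (312,393). I'll check its level and centre from depth.

```bash
cat >> h.py <<'E'
def disc(s,cx,cy,zlo,zhi,r=27,img=None):
    v,u=np.mgrid[0:400,0:640];K=s['mtx'];T=np.linalg.inv(s['world_to_cam'])
    d=s['depth']; C=np.stack([(u-K[0,2])/K[0,0]*d,-(v-K[1,2])/K[1,1]*d,-d],-1)
    W=C@T[:3,:3].T+T[:3,3]
    g=s['frame'].astype(int).mean(2)
    m=(np.hypot(W[...,0]-cx,W[...,1]-cy)<r)&(W[...,2]>zlo)&(W[...,2]<zhi)&(g>105)&(d>0)
    P=W[m]
    if len(P)<20: print('few',len(P));return
    A=np.c_[P[:,:2]-P[:,:2].mean(0),np.ones(len(P))]
    for _ in range(3):
        c=np.linalg.lstsq(A,P[:,2],rcond=None)[0];k=abs(A@c-P[:,2])<4;A,P=A[k],P[k]
    print('n',len(P),'mean',P.mean(0).round(2),'bbox',P.min(0).round(1),P.max(0).round(1),'slope',c[:2].round(3))
    return m
E
python3 - <<'E'
from h import *
for f,z in (('scene0',15),('scene11',51)):
    s=dict(np.load(f+'.npz')); disc(s,508.5,-302,z-12,z+12)
E
```

```text
n 230 mean [ 508.89 -305.44   14.31] bbox [ 483.5 -328.    10.6] [ 533.7 -280.8   17.9] slope [ 0.008 -0.007]
n 193 mean [ 512.93 -301.4    50.25] bbox [ 488.6 -323.9   46.6] [ 533.  -281.1   53.5] slope [-0.002 -0.008]
```

The blank is level: slope is at most 0.008. Next I'll go up and hover over the nest, then check the arm-to-column clearance there before lowering.

Call:
{"op": "play_rows", "data": {
  "targets": [
    {"tx": 0, "ty": 0, "tz": -0.1, "spin": 0, "gripper": 1},
    {"tx": 0, "ty": 0.02, "tz": -0.24, "spin": 0, "gripper": 1},
    {"tx": -0.05, "ty": 0.14, "tz": -0.36, "spin": 0, "gripper": 1},
    {"tx": -0.12, "ty": 0.28, "tz": -0.4, "spin": 0, "gripper": 1},
    {"tx": -0.2, "ty": 0.42, "tz": -0.4, "spin": 0, "gripper": 1},
    {"tx": -0.28, "ty": 0.56, "tz": -0.4, "spin": 0, "gripper": 1},
    {"tx": -0.36, "ty": 0.7, "tz": -0.4, "spin": 0, "gripper": 1},
    {"tx": -0.44, "ty": 0.84, "tz": -0.4, "spin": 0, "gripper": 1},
    {"tx": -0.49, "ty": 0.95, "tz": -0.4, "spin": 0, "gripper": 1},
    {"tx": -0.49, "ty": 1, "tz": -0.4, "spin": 0, "gripper": 1},
    {"tx": -0.49, "ty": 1, "tz": -0.4, "spin": 0, "gripper": 1}
  ]
}}

```text
clock: 16.42
position: [623.2, -48.2, 130.4]
ee_rot: [-0.014, 1.0, -0.0, -0.001]
contact_force: [-0.4, 0.8, -3.1]
gripper_width: 46.3
```

```bash
python3 - <<'E'
from h import *
go([623.3,20.8,132]); s=snap('scene','scene12');t=snap('top','top12')
E
```

```text
t 16.43 pos [623.23 -48.21 130.37] w 46.3 F [-0.4  0.8 -3.1] yang 91.66 tilt [-1.5e-03 -1.0e-04 -1.0e+00] q6 -1.72
shift [-0.0083  0.2759 -0.0065]
```

View pics/top12.png

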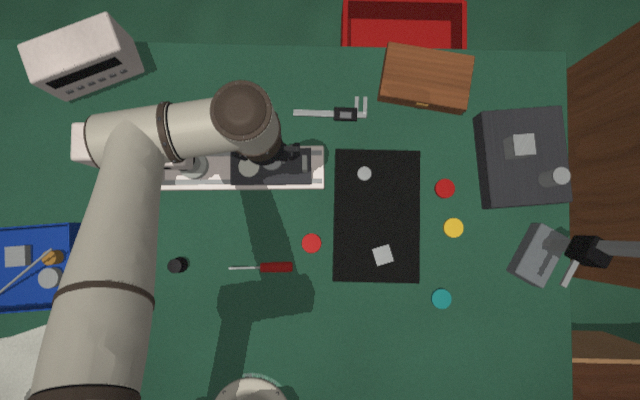

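View pics/scene12.png

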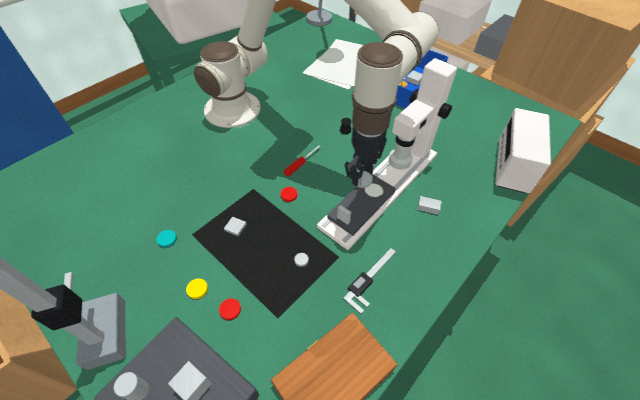

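```bash
python3 - <<'E'
from h import *
t=dict(np.load('top12.npz'))
for u,v in [(88,130),(95,130),(110,125),(130,120),(165,115),(125,150),(140,180),(180,120)]: print(u,v,pt(t,u,v).round())
print(read_state()['joints'])
E
```

```text
88 130 [595. 159. 481.]
95 130 [595. 149. 482.]
110 125 [603. 130. 480.]
130 120 [610. 103. 480.]
165 115 [618.  56. 480.]
125 150 [563.  94. 508.]
140 180 [523.  66. 522.]
180 120 [611.  35. 480.]
[ 1.79385592e-01  4.58125327e-01 -1.12752122e-01 -1.88280391e-06
 -1.00081521e+00 -1.72277090e+00]
```

```bash
python3 - <<'E'
from h import *
def W(s):
    v,u=np.mgrid[0:400,0:640];K=s['mtx'];T=np.linalg.inv(s['world_to_cam']);d=s['depth']
    C=np.stack([(u-K[0,2])/K[0,0]*d,-(v-K[1,2])/K[1,1]*d,-d],-1);return C@T[:3,:3].T+T[:3,3]
w=W(dict(np.load('top0.npz')));m=(abs(w[...,2]-320)<8)&(w[...,0]>540)&(w[...,0]<700)&(w[...,1]>150)&(w[...,1]<330)
P=w[m];print(len(P),[np.percentile(P,q,0).round(1) for q in(0.5,2,50,98,99.5)])
w=W(dict(np.load('top12.npz')));m=(w[...,2]>400)&(w[...,0]>560)&(w[...,0]<680)&(w[...,1]>60)
P=w[m];P=P[P[:,1].argsort()];print(P[-25::3].round(1))
s=W(dict(np.load('scene12.npz')));m=(s[...,2]>330)&(s[...,0]>540)&(s[...,0]<700)&(s[...,1]>120)&(s[...,1]<200)
P=s[m]; 
for y in range(120,190,10):
    Q=P[(P[:,1]>y)&(P[:,1]<y+10)]
    if len(Q):print(y,len(Q),Q.min(0).round(),Q.max(0).round())
E
```

```text
1239 [array([581.7, 232.3, 312.4]), array([582.6, 232.9, 313.6]), array([614.9, 257. , 320.2]), array([648.8, 285. , 322.8]), array([649.7, 286.1, 323.4])]
[[592.1 166.2 479.8]
 [599.5 166.4 478. ]
 [596.3 166.7 479.5]
 [601.1 167.1 477. ]
 [607.3 167.4 474.7]
 [615.6 167.8 470.2]
 [613.9 168.6 471.1]
 [618.1 168.8 466.5]
 [607.9 170.2 472.4]]
120 80 [586. 120. 424.] [635. 130. 486.]
130 87 [577. 130. 429.] [634. 140. 481.]
140 91 [568. 140. 427.] [631. 150. 481.]
150 94 [561. 150. 424.] [629. 160. 481.]
160 44 [582. 160. 428.] [628. 169. 479.]
```

At the placing pose the elbow would come within a few mm of the column: its end would be at y≈237 and z≈298, against the column front at y≈232 and top at 320. So I'll first push the carriage about 11 mm further out with the back of the closed finger, still holding the blank above the plate.

Call:
{"op": "play_rows", "data": {
  "targets": [
    {"tx": 0, "ty": 0, "tz": 0.06, "spin": 0, "gripper": 1},
    {"tx": 0, "ty": 0, "tz": 0.14, "spin": 0, "gripper": 1},
    {"tx": 0, "ty": 0, "tz": 0.22, "spin": 0, "gripper": 1},
    {"tx": 0, "ty": 0, "tz": 0.3, "spin": 0, "gripper": 1},
    {"tx": 0, "ty": 0, "tz": 0.32, "spin": 0, "gripper": 1},
    {"tx": 0, "ty": -0.04, "tz": 0.32, "spin": 0, "gripper": 1},
    {"tx": 0, "ty": -0.06, "tz": 0.32, "spin": 0, "gripper": 1},
    {"tx": 0, "ty": -0.06, "tz": 0.32, "spin": 0, "gripper": 1}
  ]
}}

```text
clock: 17.52
position: [624.8, -64.4, 51.7]
ee_rot: [-0.013, 1.0, 0.0, 0.001]
contact_force: [-0.0, 0.3, -2.5]
gripper_width: 46.7
```

```bash
python3 - <<'E'
from h import *
go(None); s=snap('scene','scene13')
cv2.imwrite('pics/g13.png',cv2.resize(s['frame'][130:250,310:430,::-1],None,fx=5,fy=5,interpolation=cv2.INTER_CUBIC))
E
```

```text
t 17.52 pos [624.81 -64.39  51.73] w 46.7 F [-0.   0.3 -2.5] yang 91.54 tilt [ 1.6e-03  2.0e-04 -1.0e+00] q6 -1.7
```

View pics/g13.png

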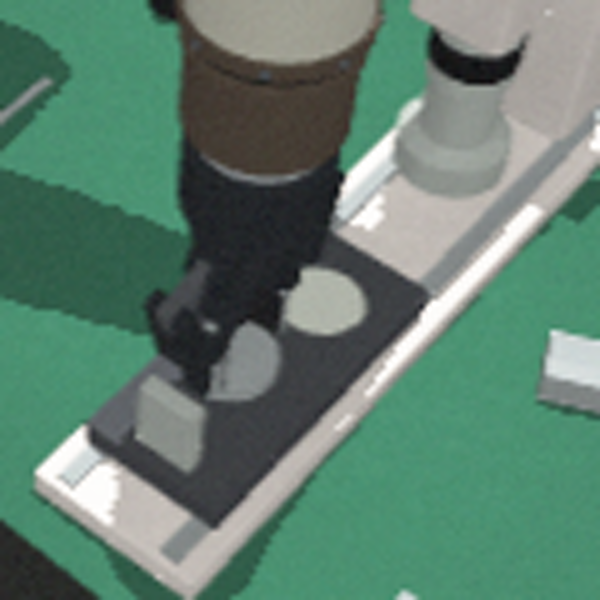

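Call:
{"op": "play_rows", "data": {
  "targets": [
    {"tx": 0, "ty": -0.02, "tz": 0, "spin": 0, "gripper": 1},
    {"tx": 0, "ty": -0.035, "tz": 0, "spin": 0, "gripper": 1},
    {"tx": 0, "ty": -0.05, "tz": 0, "spin": 0, "gripper": 1},
    {"tx": 0, "ty": -0.06, "tz": 0, "spin": 0, "gripper": 1}
  ]
}}

```text
clock: 18.08
position: [624.8, -78.6, 51.0]
ee_rot: [-0.014, 1.0, 0.0, 0.0]
contact_force: [-1.0, 1.7, -0.6]
gripper_width: 46.5
```

```bash
python3 - <<'E'
from h import *
go(None); s=snap('scene','scene14')
cv2.imwrite('pics/g14.png',cv2.resize(s['frame'][130:250,310:430,::-1],None,fx=5,fy=5,interpolation=cv2.INTER_CUBIC))
E
```

```text
t 18.07 pos [624.83 -78.58  50.98] w 46.5 F [-1.   1.7 -0.6] yang 91.59 tilt [ 2.e-04  4.e-04 -1.e+00] q6 -1.67
```

View pics/g14.png

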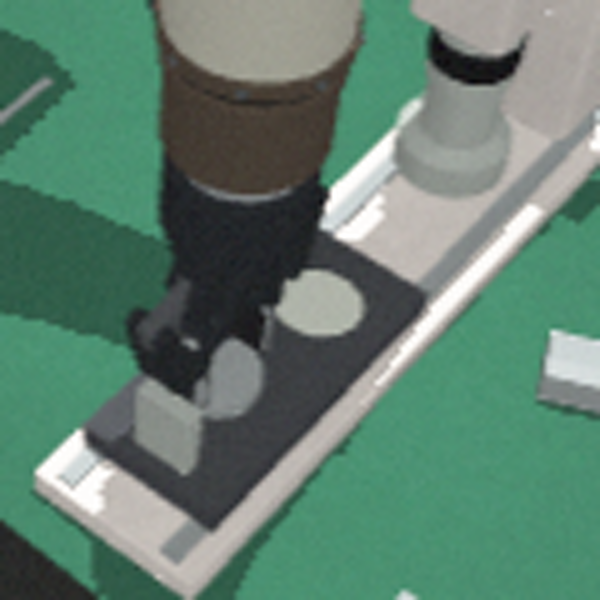

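Contact has started: +1.7 N, and the nest shifted by about 1 mm. I'll push about 10 mm more.

Call:
{"op": "play_rows", "data": {
  "targets": [
    {"tx": 0, "ty": -0.01, "tz": 0, "spin": 0, "gripper": 1},
    {"tx": 0, "ty": -0.02, "tz": 0, "spin": 0, "gripper": 1},
    {"tx": 0, "ty": -0.03, "tz": 0, "spin": 0, "gripper": 1},
    {"tx": 0, "ty": -0.04, "tz": 0, "spin": 0, "gripper": 1},
    {"tx": 0, "ty": -0.04, "tz": 0, "spin": 0, "gripper": 1}
  ]
}}

```text
clock: 18.75
position: [625.1, -88.8, 50.9]
ee_rot: [-0.014, 1.0, -0.0, 0.0]
contact_force: [-0.7, 2.6, -0.5]
gripper_width: 46.4
```

```bash
python3 - <<'E'
from h import *
go(None); s=snap('scene','scene15');t=snap('top','top15')
cv2.imwrite('pics/g15.png',cv2.resize(s['frame'][130:250,310:430,::-1],None,fx=5,fy=5,interpolation=cv2.INTER_CUBIC))
cv2.imwrite('pics/n15.png',cv2.resize(t['frame'][135:200,135:335,::-1],None,fx=4,fy=4,interpolation=cv2.INTER_CUBIC))
E
```

```text
t 18.75 pos [625.1  -88.81  50.94] w 46.4 F [-0.7  2.6 -0.5] yang 91.6 tilt [ 1.e-04 -0.e+00 -1.e+00] q6 -1.66
```

View pics/g15.png

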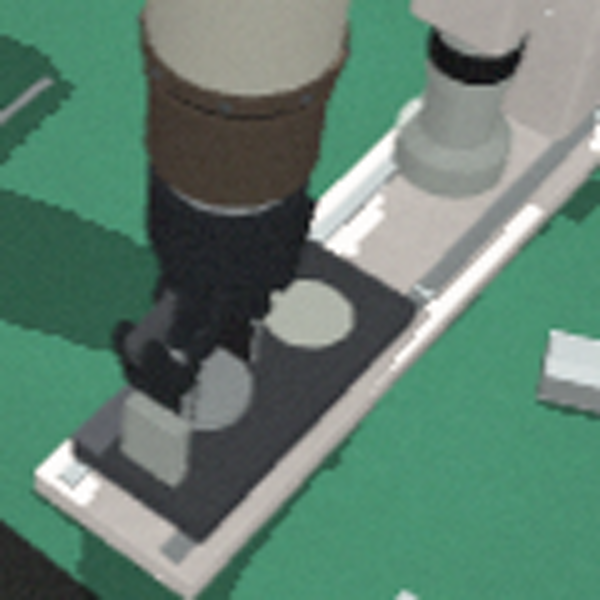

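View pics/n15.png

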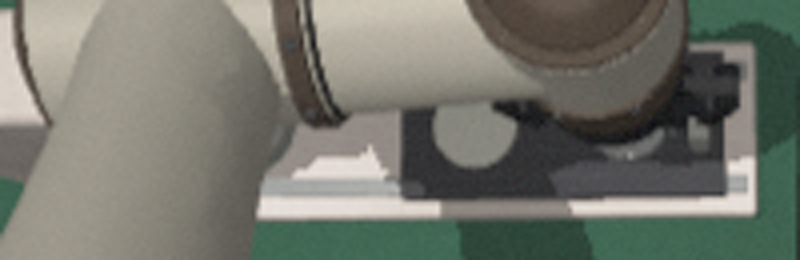

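Call:
{"op": "play_rows", "data": {
  "targets": [
    {"tx": 0, "ty": 0.03, "tz": 0, "spin": 0, "gripper": 1},
    {"tx": 0, "ty": 0.05, "tz": -0.03, "spin": 0, "gripper": 1},
    {"tx": 0, "ty": 0.05, "tz": -0.12, "spin": 0, "gripper": 1},
    {"tx": 0.04, "ty": 0.03, "tz": -0.24, "spin": 0, "gripper": 1},
    {"tx": 0.16, "ty": -0.1, "tz": -0.28, "spin": 0, "gripper": 1},
    {"tx": 0.28, "ty": -0.25, "tz": -0.28, "spin": 0, "gripper": 1},
    {"tx": 0.4, "ty": -0.35, "tz": -0.28, "spin": 0, "gripper": 1},
    {"tx": 0.4, "ty": -0.35, "tz": -0.28, "spin": 0, "gripper": 1}
  ]
}}

```text
clock: 19.85
position: [525.5, -180.2, 121.6]
ee_rot: [-0.013, 1.0, -0.0, -0.0]
contact_force: [0.5, -0.5, -1.8]
gripper_width: 46.6
```

```bash
python3 - <<'E'
from h import *
t=snap('top','top16');s=snap('scene','scene16')
go(None)
cv2.imwrite('pics/n16.png',cv2.resize(t['frame'][135:200,135:335,::-1],None,fx=4,fy=4,interpolation=cv2.INTER_CUBIC))
g=cv2.cvtColor(t['frame'],cv2.COLOR_RGB2GRAY)
x0,y0=237,150
m=cv2.resize(g[y0:184,x0:272],None,fx=8,fy=8,interpolation=cv2.INTER_CUBIC)
m=(m>135).astype(np.uint8)
n,l,st,c=cv2.connectedComponentsWithStats(m)
for k in range(1,n):
  if st[k,4]>2000:
    u,v=(c[k]+.5)/8-.5+[x0,y0]
    print(u,v,st[k],'z35',pt(t,u,v,35).round(2),'z40',pt(t,u,v,40).round(2))
E
```

```text
t 19.95 pos [ 528.   -179.07  121.71] w 46.3 F [ 0.5  0.6 -1.7] yang 91.59 tilt [ 1.6e-03 -4.0e-04 -1.0e+00] q6 -1.51
244.3724435332615 170.71625214493795 [    0    71   140   201 25059] z35 [611.69  30.88  35.  ] z40 [610.93  29.92  40.  ]
267.40958059939703 173.32220916829226 [  204    90    76   182 11278] z35 [606.43 -26.63  35.  ] z40 [605.7 -27.3  40. ]
```

View pics/n16.png

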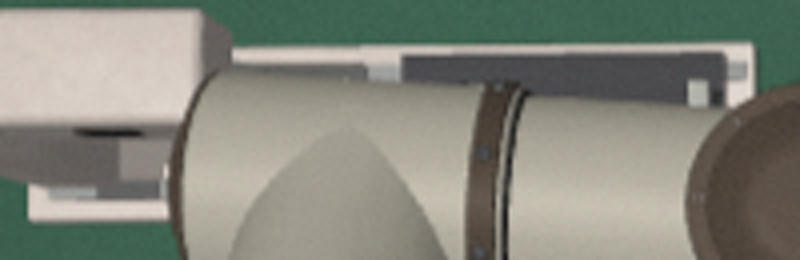

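Call:
{"op": "play_rows", "data": {
  "targets": [
    {"tx": 0, "ty": -0.1, "tz": 0, "spin": 0, "gripper": 1},
    {"tx": 0, "ty": -0.25, "tz": 0, "spin": 0, "gripper": 1},
    {"tx": 0, "ty": -0.4, "tz": 0, "spin": 0, "gripper": 1},
    {"tx": 0, "ty": -0.48, "tz": 0, "spin": 0, "gripper": 1},
    {"tx": 0, "ty": -0.48, "tz": 0, "spin": 0, "gripper": 1}
  ]
}}

```text
clock: 20.58
position: [531.4, -299.4, 120.6]
ee_rot: [-0.014, 1.0, 0.0, -0.0]
contact_force: [0.0, 0.8, -2.2]
gripper_width: 46.0
```

```bash
python3 - <<'E'
from h import *
t=snap('top','top17')
cv2.imwrite('pics/n17.png',cv2.resize(t['frame'][135:200,135:335,::-1],None,fx=4,fy=4,interpolation=cv2.INTER_CUBIC))
g=cv2.cvtColor(t['frame'],cv2.COLOR_RGB2GRAY)
x0,y0=239,150
m=cv2.resize(g[y0:184,x0:272],None,fx=8,fy=8,interpolation=cv2.INTER_CUBIC)
m=(m>135).astype(np.uint8)
n,l,st,c=cv2.connectedComponentsWithStats(m)
for k in range(1,n):
  if st[k,4]>2000:
    u,v=(c[k]+.5)/8-.5+[x0,y0]
    p=(pt(t,u,v,35)+pt(t,u,v,40))/2
    print(u,v,st[k],p.round(2))
go([p[0],p[1],121])
E
```

```text
270.4860818096578 163.3756153305204 [ 244   19   20  152 2133] [631.13 -33.84  37.5 ]
253.3057135380321 166.01720458246103 [   35    50   167   164 21495] [623.56   8.62  37.5 ]
t 20.62 pos [ 531.23 -298.59  120.59] w 46.8 F [-0.1  0.8 -1.2] yang 91.59 tilt [-3.e-04  4.e-04 -1.e+00] q6 -1.3
shift [-0.4033  1.2181 -0.0013]
```

View pics/n17.png

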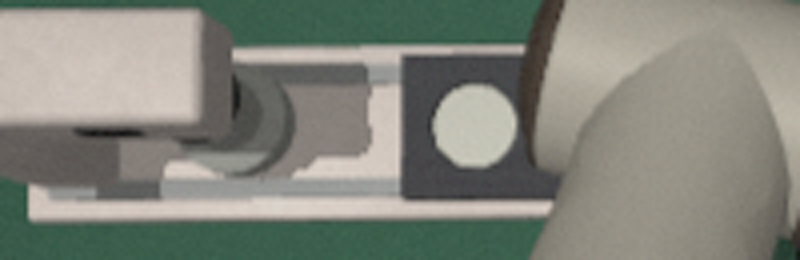

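Call:
{"op": "play_rows", "data": {
  "targets": [
    {"tx": -0.03, "ty": 0.1, "tz": 0, "spin": 0, "gripper": 1},
    {"tx": -0.1, "ty": 0.26, "tz": 0, "spin": 0, "gripper": 1},
    {"tx": -0.17, "ty": 0.44, "tz": 0, "spin": 0, "gripper": 1},
    {"tx": -0.25, "ty": 0.62, "tz": 0, "spin": 0, "gripper": 1},
    {"tx": -0.32, "ty": 0.8, "tz": 0, "spin": 0, "gripper": 1},
    {"tx": -0.38, "ty": 0.94, "tz": 0, "spin": 0, "gripper": 1},
    {"tx": -0.403, "ty": 1, "tz": 0, "spin": 0, "gripper": 1},
    {"tx": -0.403, "ty": 1, "tz": 0, "spin": 0, "gripper": 1}
  ]
}}

```text
clock: 21.62
position: [624.5, -44.6, 120.9]
ee_rot: [-0.015, 1.0, 0.0, -0.0]
contact_force: [-0.2, 0.1, -1.3]
gripper_width: 47.0
```

Call:
{"op": "play_rows", "data": {
  "targets": [
    {"tx": 0, "ty": 0.06, "tz": 0, "spin": 0, "gripper": 1},
    {"tx": 0, "ty": 0.14, "tz": 0.04, "spin": 0, "gripper": 1},
    {"tx": 0, "ty": 0.2, "tz": 0.1, "spin": 0, "gripper": 1},
    {"tx": 0, "ty": 0.218, "tz": 0.14, "spin": 0, "gripper": 1},
    {"tx": 0, "ty": 0.218, "tz": 0.14, "spin": 0, "gripper": 1},
    {"tx": 0, "ty": 0.218, "tz": 0.14, "spin": 0, "gripper": 1}
  ]
}}

```text
clock: 22.38
position: [623.4, 8.0, 86.0]
ee_rot: [-0.014, 1.0, -0.0, 0.0]
contact_force: [0.1, -0.5, -2.1]
gripper_width: 46.5
```

```bash
python3 - <<'E'
from h import *
t=snap('top','top18');s=snap('scene','scene18')
go([623.7,8.6,40])
cv2.imwrite('pics/g18.png',cv2.resize(s['frame'][120:240,320:440,::-1],None,fx=5,fy=5,interpolation=cv2.INTER_CUBIC))
v,u=np.mgrid[0:400,0:640];K=t['mtx'];T=np.linalg.inv(t['world_to_cam']);d=t['depth']
w=np.stack([(u-K[0,2])/K[0,0]*d,-(v-K[1,2])/K[1,1]*d,-d],-1)@T[:3,:3].T+T[:3,3]
m=(w[...,2]>335)&(w[...,0]>540)&(w[...,0]<680)&(w[...,1]>60);P=w[m];P=P[P[:,1].argsort()];print(P[-9::3].round(1))
E
```

```text
t 22.48 pos [623.51   7.93  86.41] w 46.8 F [-0.2 -0.3 -1.8] yang 91.57 tilt [ 1.e-03  1.e-04 -1.e+00] q6 -1.82
shift [-0.0007  0.0026  0.1856]
[[588.6 222.4 430.2]
 [594.5 223.5 424.3]
 [598.2 224.  421.5]]
```

View pics/g18.png

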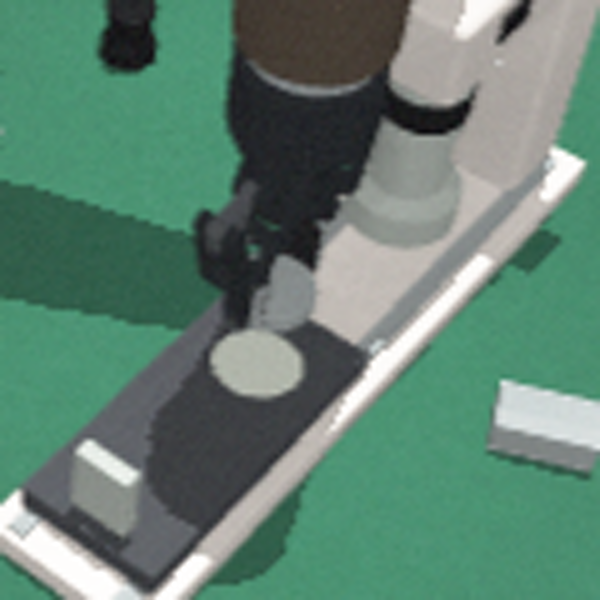

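```bash
python3 - <<'E'
from h import *
s=dict(np.load('scene18.npz'))
disc(s,623.4,8,88,120,r=30)
a=np.linspace(0,2*np.pi,73)
im=cv2.resize(s['frame'][120:240,320:440,::-1],None,fx=6,fy=6,interpolation=cv2.INTER_CUBIC)
def ring(c,r,z,col):
    P=np.array([px(s,[c[0]+r*np.cos(x),c[1]+r*np.sin(x),z]) for x in a]);P=((P-[320,120]+.5)*6-.5).round().astype(np.int32)
    cv2.polylines(im,[P],True,col,1)
ring((623.3,8.0),25,105,(0,0,255)); ring((623.3,8.0),25,93,(0,128,255)); ring((623.56,8.62),26.5,40,(255,0,0))
cv2.imwrite('pics/g18b.png',im)
E
```

```text
n 107 mean [632.82   9.43 103.52] bbox [614.8 -15.6  99.2] [648.   34.7 106.9] slope [-0.044  0.008]
```

View pics/g18b.png

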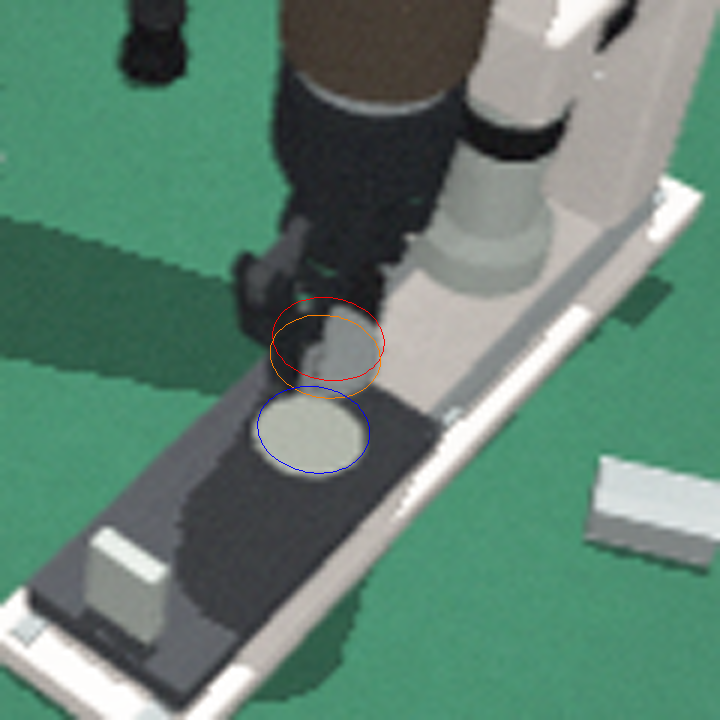

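The blank matches the prediction within about 1 px. Its slope may be about 0.04 rad, which will flatten when seated. Now I'll lower to just above the rim.

Call:
{"op": "play_rows", "data": {
  "targets": [
    {"tx": -0.001, "ty": 0.0026, "tz": 0.05, "spin": 0, "gripper": 1},
    {"tx": -0.001, "ty": 0.0026, "tz": 0.1, "spin": 0, "gripper": 1},
    {"tx": -0.001, "ty": 0.0026, "tz": 0.15, "spin": 0, "gripper": 1},
    {"tx": -0.001, "ty": 0.0026, "tz": 0.175, "spin": 0, "gripper": 1},
    {"tx": -0.001, "ty": 0.0026, "tz": 0.185, "spin": 0, "gripper": 1},
    {"tx": -0.001, "ty": 0.0026, "tz": 0.185, "spin": 0, "gripper": 1},
    {"tx": -0.001, "ty": 0.0026, "tz": 0.185, "spin": 0, "gripper": 1}
  ]
}}

```text
clock: 23.35
position: [623.7, 9.1, 40.2]
ee_rot: [-0.014, 1.0, 0.0, 0.001]
contact_force: [-0.1, -0.1, -1.4]
gripper_width: 46.6
```

```bash
python3 - <<'E'
from h import *
s=snap('scene','scene19')
go([623.7,8.6,28.4])
disc(s,623.7,8.6,48,72,r=30)
cv2.imwrite('pics/g19.png',cv2.resize(s['frame'][150:230,340:420,::-1],None,fx=7,fy=7,interpolation=cv2.INTER_CUBIC))
E
```

```text
t 23.4 pos [623.66   9.07  40.17] w 46.8 F [ 0.1 -0.2 -0.8] yang 91.61 tilt [ 1.e-03  2.e-04 -1.e+00] q6 -1.82
shift [-0.     -0.0019  0.0471]
n 100 mean [632.11  10.13  57.62] bbox [601.7 -17.   53.9] [648.2  34.1  61.1] slope [0.001 0.009]
```

View pics/g19.png

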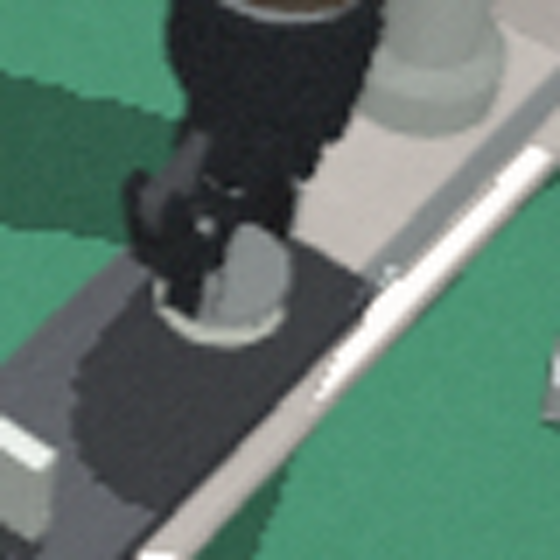

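The blank is level and sits over the nest. Now I'll lower it in small steps.

Call:
{"op": "play_rows", "data": {
  "targets": [
    {"tx": 0, "ty": -0.0018, "tz": 0.01, "spin": 0, "gripper": 1},
    {"tx": 0, "ty": -0.0018, "tz": 0.02, "spin": 0, "gripper": 1},
    {"tx": 0, "ty": -0.0018, "tz": 0.02, "spin": 0, "gripper": 1}
  ]
}}

```text
clock: 23.78
position: [623.1, 8.5, 34.3]
ee_rot: [-0.014, 1.0, -0.0, -0.0]
contact_force: [0.2, -0.1, -1.5]
gripper_width: 46.8
```

Call:
{"op": "play_rows", "data": {
  "targets": [
    {"tx": 0, "ty": 0, "tz": 0.006, "spin": 0, "gripper": 1},
    {"tx": 0, "ty": 0, "tz": 0.006, "spin": 0, "gripper": 1}
  ]
}}

```text
clock: 24.02
position: [623.2, 8.5, 33.0]
ee_rot: [-0.014, 1.0, -0.0, -0.0]
contact_force: [0.3, 0.8, -1.1]
gripper_width: 46.9
```

Call:
{"op": "play_rows", "data": {
  "targets": [
    {"tx": 0, "ty": 0, "tz": 0.005, "spin": 0, "gripper": 1},
    {"tx": 0, "ty": 0, "tz": 0.005, "spin": 0, "gripper": 1}
  ]
}}

```text
clock: 24.28
position: [623.3, 8.5, 31.8]
ee_rot: [-0.014, 1.0, -0.0, -0.0]
contact_force: [0.5, 0.1, -1.3]
gripper_width: 46.7
```

Call:
{"op": "play_rows", "data": {
  "targets": [
    {"tx": 0, "ty": 0, "tz": 0.005, "spin": 0, "gripper": 1},
    {"tx": 0, "ty": 0, "tz": 0.005, "spin": 0, "gripper": 1}
  ]
}}

```text
clock: 24.52
position: [623.3, 8.5, 30.5]
ee_rot: [-0.014, 1.0, -0.0, -0.0]
contact_force: [-0.2, -0.1, -2.3]
gripper_width: 46.3
```

Call:
{"op": "play_rows", "data": {
  "targets": [
    {"tx": 0, "ty": 0, "tz": 0.004, "spin": 0, "gripper": 1},
    {"tx": 0, "ty": 0, "tz": 0.004, "spin": 0, "gripper": 1}
  ]
}}

```text
clock: 24.78
position: [623.3, 8.5, 29.6]
ee_rot: [-0.014, 1.0, -0.0, -0.0]
contact_force: [-0.1, -0.2, -1.2]
gripper_width: 46.6
```

```bash
python3 - <<'E'
from h import *
s=snap('scene','scene20')
go([623.7,8.6,28.4])
disc(s,623.7,8.6,38,60,r=30)
cv2.imwrite('pics/g20.png',cv2.resize(s['frame'][150:230,340:420,::-1],None,fx=7,fy=7,interpolation=cv2.INTER_CUBIC))
E
```

```text
t 24.82 pos [623.31   8.5   29.6 ] w 46.8 F [ 0.3 -0.7 -1.5] yang 91.61 tilt [-1.e-04 -0.e+00 -1.e+00] q6 -1.82
shift [-0.0016  0.0003  0.0048]
n 97 mean [632.41   9.09  46.69] bbox [602.2 -14.2  43.2] [646.9  30.6  49.5] slope [-0.028 -0.022]
```

View pics/g20.png

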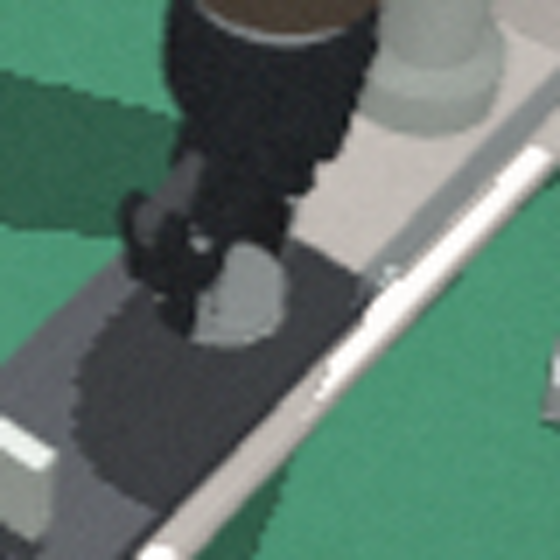

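Nothing has jammed. The blank's top reads about 46.7, and 47 is seated. I'll take two more small steps to feel the floor.

Call:
{"op": "play_rows", "data": {
  "targets": [
    {"tx": 0, "ty": 0, "tz": 0.004, "spin": 0, "gripper": 1},
    {"tx": 0, "ty": 0, "tz": 0.004, "spin": 0, "gripper": 1}
  ]
}}

```text
clock: 25.08
position: [623.3, 8.5, 28.5]
ee_rot: [-0.014, 1.0, -0.0, -0.0]
contact_force: [0.0, -0.4, -1.9]
gripper_width: 46.5
```

Call:
{"op": "play_rows", "data": {
  "targets": [
    {"tx": 0, "ty": 0, "tz": 0.003, "spin": 0, "gripper": 1},
    {"tx": 0, "ty": 0, "tz": 0.003, "spin": 0, "gripper": 1}
  ]
}}

```text
clock: 25.32
position: [623.4, 8.5, 28.4]
ee_rot: [-0.014, 1.0, -0.0, 0.0]
contact_force: [-0.8, 0.2, 2.9]
gripper_width: 46.6
```

The floor is felt at TCP 28.4, exactly as predicted. Releasing.

Call:
{"op": "play_rows", "data": {
  "targets": [
    {"tx": 0, "ty": 0, "tz": 0, "spin": 0, "gripper": 1},
    {"tx": 0, "ty": 0, "tz": 0, "spin": 0, "gripper": -0.46},
    {"tx": 0, "ty": 0, "tz": 0, "spin": 0, "gripper": -0.46},
    {"tx": 0, "ty": 0, "tz": 0, "spin": 0, "gripper": -0.46},
    {"tx": 0, "ty": 0, "tz": -0.03, "spin": 0, "gripper": -0.46},
    {"tx": 0, "ty": 0, "tz": -0.1, "spin": 0, "gripper": -0.46},
    {"tx": 0, "ty": 0, "tz": -0.22, "spin": 0, "gripper": -0.46},
    {"tx": 0, "ty": 0, "tz": -0.35, "spin": 0, "gripper": -0.46},
    {"tx": 0, "ty": -0.06, "tz": -0.4, "spin": 0, "gripper": -0.3},
    {"tx": 0, "ty": -0.2, "tz": -0.4, "spin": 0, "gripper": -0.3},
    {"tx": 0, "ty": -0.35, "tz": -0.4, "spin": 0, "gripper": -0.3},
    {"tx": 0, "ty": -0.5, "tz": -0.4, "spin": 0, "gripper": -0.3}
  ]
}}

```text
clock: 26.82
position: [626.3, -118.3, 127.8]
ee_rot: [-0.014, 1.0, 0.0, -0.0]
contact_force: [0.5, 0.1, 0.1]
gripper_width: 55.0
```

```bash
python3 - <<'E'
from h import *
s=snap('scene','scene21')
go([627.5,-131.3,51])
disc(s,623.7,8.6,41,60,r=28)
cv2.imwrite('pics/g21.png',cv2.resize(s['frame'][130:250,310:430,::-1],None,fx=5,fy=5,interpolation=cv2.INTER_CUBIC))
E
```

```text
t 26.88 pos [ 625.97 -122.21  127.68] w 55.6 F [ 0.2 -1.1  0.9] yang 91.37 tilt [-1.1e-03 -9.0e-04 -1.0e+00] q6 -1.61
shift [-0.0056 -0.0362  0.3068]
n 197 mean [623.31   5.09  45.71] bbox [598.3 -19.3  41.8] [647.   30.9  48.8] slope [-0.006  0.002]
```

View pics/g21.png

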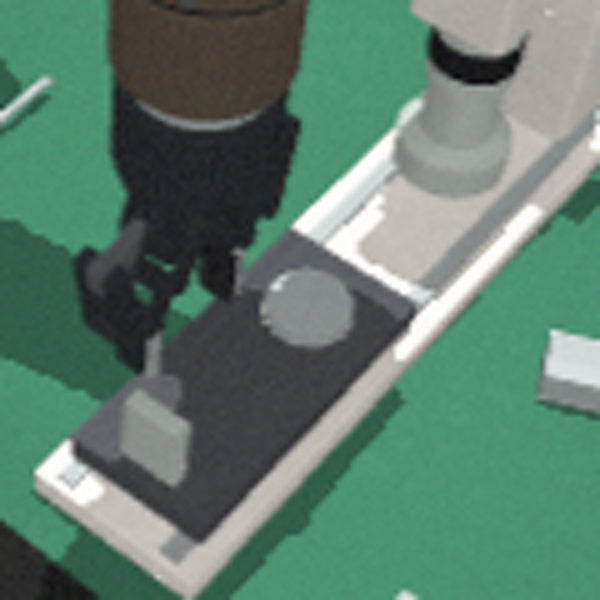

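The blank is flat in the nest: slope is at most 0.006 and the top reads about 46. Next I'll grip the handle at about (627.5, −131.3).

Call:
{"op": "play_rows", "data": {
  "targets": [
    {"tx": -0.005, "ty": -0.036, "tz": 0, "spin": 0, "gripper": -0.3},
    {"tx": -0.005, "ty": -0.036, "tz": 0.06, "spin": 0, "gripper": -0.3},
    {"tx": -0.005, "ty": -0.036, "tz": 0.14, "spin": 0, "gripper": -0.3},
    {"tx": -0.005, "ty": -0.036, "tz": 0.22, "spin": 0, "gripper": -0.3},
    {"tx": -0.005, "ty": -0.036, "tz": 0.29, "spin": 0, "gripper": -0.3},
    {"tx": -0.005, "ty": -0.036, "tz": 0.306, "spin": 0, "gripper": -0.3},
    {"tx": -0.005, "ty": -0.036, "tz": 0.306, "spin": 0, "gripper": 1},
    {"tx": -0.005, "ty": -0.036, "tz": 0.306, "spin": 0, "gripper": 1},
    {"tx": -0.005, "ty": -0.036, "tz": 0.306, "spin": 0, "gripper": 1},
    {"tx": -0.005, "ty": -0.036, "tz": 0.306, "spin": 0, "gripper": 1},
    {"tx": -0.005, "ty": -0.036, "tz": 0.306, "spin": 0, "gripper": 1}
  ]
}}

```text
clock: 28.25
position: [629.0, -125.8, 52.7]
ee_rot: [-0.014, 1.0, -0.0, 0.001]
contact_force: [-0.8, -1.5, 5.3]
gripper_width: 11.2
```

```bash
python3 - <<'E'
from h import *
s=snap('scene','scene22')
go(None)
cv2.imwrite('pics/g22.png',cv2.resize(s['frame'][130:250,310:430,::-1],None,fx=5,fy=5,interpolation=cv2.INTER_CUBIC))
E
```

```text
t 28.3 pos [ 629.01 -125.75   52.68] w 10.6 F [-1.  -1.9  5.5] yang 91.63 tilt [ 1.9e-03 -6.0e-04 -1.0e+00] q6 -1.6
```

View pics/g22.png

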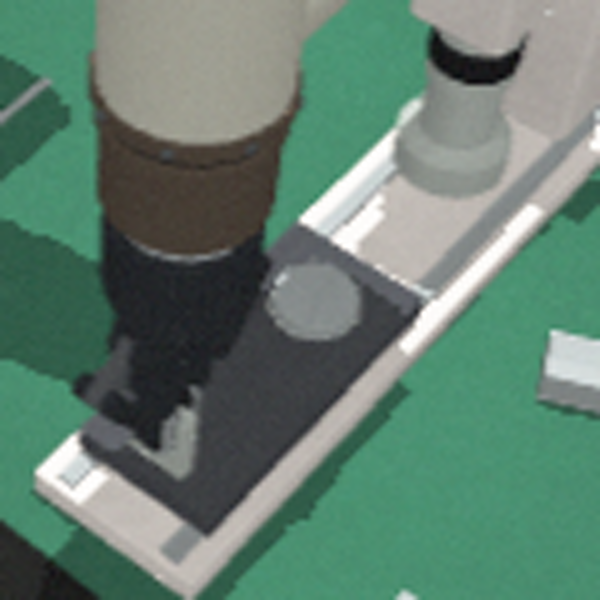

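The handle is gripped, and the carriage moved about 5 mm as the jaws closed. Now I'll slide it home smoothly.

Call:
{"op": "play_rows", "data": {
  "targets": [
    {"tx": 0, "ty": 0.02, "tz": 0, "spin": 0, "gripper": 1},
    {"tx": 0, "ty": 0.06, "tz": 0, "spin": 0, "gripper": 1},
    {"tx": 0, "ty": 0.11, "tz": 0, "spin": 0, "gripper": 1},
    {"tx": 0, "ty": 0.16, "tz": 0, "spin": 0, "gripper": 1},
    {"tx": 0, "ty": 0.21, "tz": 0, "spin": 0, "gripper": 1},
    {"tx": 0, "ty": 0.26, "tz": 0, "spin": 0, "gripper": 1},
    {"tx": 0, "ty": 0.31, "tz": 0, "spin": 0, "gripper": 1},
    {"tx": 0, "ty": 0.36, "tz": 0, "spin": 0, "gripper": 1},
    {"tx": 0, "ty": 0.41, "tz": 0, "spin": 0, "gripper": 1},
    {"tx": 0, "ty": 0.46, "tz": 0, "spin": 0, "gripper": 1},
    {"tx": 0, "ty": 0.49, "tz": 0, "spin": 0, "gripper": 1},
    {"tx": 0, "ty": 0.49, "tz": 0, "spin": 0, "gripper": 1}
  ]
}}

```text
clock: 29.8
position: [625.0, -1.9, 52.7]
ee_rot: [-0.014, 1.0, 0.0, 0.0]
contact_force: [-2.8, 2.1, 7.6]
gripper_width: 10.8
```

Call:
{"op": "play_rows", "data": {
  "targets": [
    {"tx": 0, "ty": 0.012, "tz": 0, "spin": 0, "gripper": 1},
    {"tx": 0, "ty": 0.016, "tz": 0, "spin": 0, "gripper": 1},
    {"tx": 0, "ty": 0.016, "tz": 0, "spin": 0, "gripper": 1}
  ]
}}

```text
clock: 30.18
position: [624.9, 1.1, 52.7]
ee_rot: [-0.014, 1.0, -0.0, 0.0]
contact_force: [-2.2, -1.5, 7.2]
gripper_width: 10.9
```

Call:
{"op": "play_rows", "data": {
  "targets": [
    {"tx": 0, "ty": 0.01, "tz": 0, "spin": 0, "gripper": 1},
    {"tx": 0, "ty": 0.016, "tz": 0, "spin": 0, "gripper": 1},
    {"tx": 0, "ty": 0.016, "tz": 0, "spin": 0, "gripper": 1}
  ]
}}

```text
clock: 30.55
position: [624.8, 5.0, 52.7]
ee_rot: [-0.014, 1.0, -0.0, 0.0]
contact_force: [-1.7, -0.3, 7.3]
gripper_width: 10.8
```

Call:
{"op": "play_rows", "data": {
  "targets": [
    {"tx": 0, "ty": 0.006, "tz": 0, "spin": 0, "gripper": 1},
    {"tx": 0, "ty": 0.008, "tz": 0, "spin": 0, "gripper": 1},
    {"tx": 0, "ty": 0.008, "tz": 0, "spin": 0, "gripper": 1}
  ]
}}

```text
clock: 30.92
position: [624.7, 6.9, 52.7]
ee_rot: [-0.014, 1.0, -0.0, 0.0]
contact_force: [-2.7, -1.4, 7.8]
gripper_width: 11.1
```

```bash
python3 - <<'E'
from h import *
s=snap('scene','scene23')
go(None)
cv2.imwrite('pics/g23.png',cv2.resize(s['frame'][100:220,310:430,::-1],None,fx=5,fy=5,interpolation=cv2.INTER_CUBIC))
E
```

```text
t 30.98 pos [624.76   6.91  52.69] w 11.0 F [-1.6 -0.8  6.6] yang 91.64 tilt [ 7.e-04 -3.e-04 -1.e+00] q6 -1.81
```

View pics/g23.png

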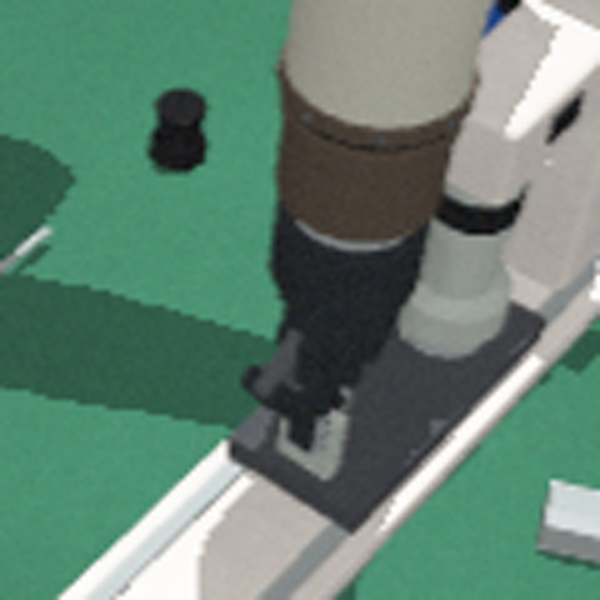

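There's no resistance yet, so I'll continue in small steps to the stop.

Call:
{"op": "play_rows", "data": {
  "targets": [
    {"tx": 0, "ty": 0.006, "tz": 0, "spin": 0, "gripper": 1},
    {"tx": 0, "ty": 0.006, "tz": 0, "spin": 0, "gripper": 1},
    {"tx": 0, "ty": 0.006, "tz": 0, "spin": 0, "gripper": 1}
  ]
}}

```text
clock: 31.35
position: [624.7, 7.8, 52.7]
ee_rot: [-0.014, 1.0, -0.0, 0.0]
contact_force: [-2.3, -3.7, 7.1]
gripper_width: 10.7
```

Call:
{"op": "play_rows", "data": {
  "targets": [
    {"tx": 0, "ty": 0.006, "tz": 0, "spin": 0, "gripper": 1},
    {"tx": 0, "ty": 0.006, "tz": 0, "spin": 0, "gripper": 1},
    {"tx": 0, "ty": 0.006, "tz": 0, "spin": 0, "gripper": 1}
  ]
}}

```text
clock: 31.72
position: [624.7, 7.9, 52.7]
ee_rot: [-0.014, 1.0, -0.001, 0.0]
contact_force: [-1.4, -8.1, 6.2]
gripper_width: 10.8
```

The stop is felt at y≈7.9: the force rises to 8 N with no more travel. I'll relax slightly, release and rise.

Call:
{"op": "play_rows", "data": {
  "targets": [
    {"tx": 0, "ty": -0.004, "tz": 0, "spin": 0, "gripper": 1},
    {"tx": 0, "ty": -0.004, "tz": 0, "spin": 0, "gripper": -0.3},
    {"tx": 0, "ty": -0.004, "tz": 0, "spin": 0, "gripper": -0.3},
    {"tx": 0, "ty": -0.004, "tz": 0, "spin": 0, "gripper": -0.3},
    {"tx": 0, "ty": -0.004, "tz": 0, "spin": 0, "gripper": -0.3},
    {"tx": 0, "ty": -0.004, "tz": -0.06, "spin": 0, "gripper": -0.3},
    {"tx": 0, "ty": -0.004, "tz": -0.16, "spin": 0, "gripper": -0.3},
    {"tx": 0, "ty": -0.004, "tz": -0.28, "spin": 0, "gripper": -0.3},
    {"tx": 0, "ty": -0.1, "tz": -0.36, "spin": 0, "gripper": -0.3},
    {"tx": 0.1, "ty": -0.3, "tz": -0.4, "spin": 0, "gripper": -0.3},
    {"tx": 0.2, "ty": -0.5, "tz": -0.4, "spin": 0, "gripper": -0.3},
    {"tx": 0.3, "ty": -0.7, "tz": -0.4, "spin": 0, "gripper": -0.3}
  ]
}}

```text
clock: 33.22
position: [554.1, -168.3, 153.0]
ee_rot: [-0.014, 1.0, -0.0, 0.001]
contact_force: [0.6, 0.1, 0.1]
gripper_width: 55.4
```

Call:
{"op": "play_rows", "data": {
  "targets": [
    {"tx": 0.1, "ty": -0.2, "tz": 0, "spin": 0, "gripper": -0.3},
    {"tx": 0.2, "ty": -0.4, "tz": 0, "spin": 0, "gripper": -0.3},
    {"tx": 0.2, "ty": -0.5, "tz": 0, "spin": 0, "gripper": -0.3},
    {"tx": 0.2, "ty": -0.5, "tz": 0, "spin": 0, "gripper": -0.3},
    {"tx": 0.2, "ty": -0.5, "tz": 0, "spin": 0, "gripper": -0.3}
  ]
}}

```text
clock: 33.85
position: [508.2, -292.9, 152.0]
ee_rot: [-0.014, 1.0, -0.0, 0.0]
contact_force: [0.2, 0.3, 0.5]
gripper_width: 55.0
```

```bash
python3 - <<'E'
from h import *
s=snap('scene','scene24');t=snap('top','top24')
go(None)
cv2.imwrite('pics/g24.png',cv2.resize(s['frame'][130:250,310:440,::-1],None,fx=5,fy=5,interpolation=cv2.INTER_CUBIC))
cv2.imwrite('pics/n24.png',cv2.resize(t['frame'][135:200,135:335,::-1],None,fx=4,fy=4,interpolation=cv2.INTER_CUBIC))
a=cv2.imread('pics/top24.png');
E
```

```text
t 33.95 pos [ 508.32 -292.37  151.79] w 55.3 F [ 1.1  0.3 -1. ] yang 91.68 tilt [ 4.e-04  0.e+00 -1.e+00] q6 -1.3
```

View pics/g24.png

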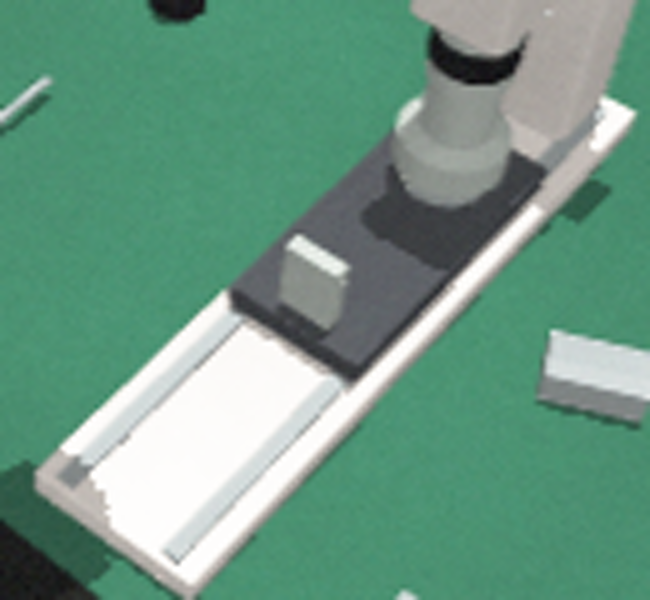

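View pics/n24.png

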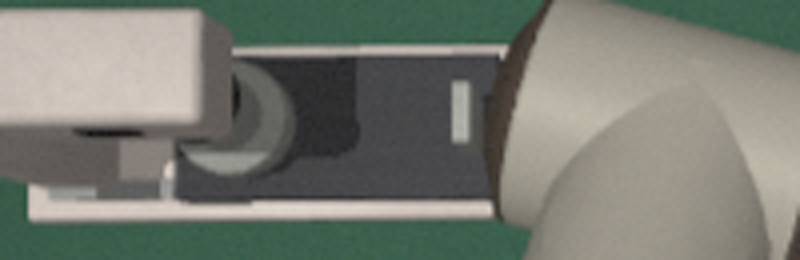

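View pics/top24.png

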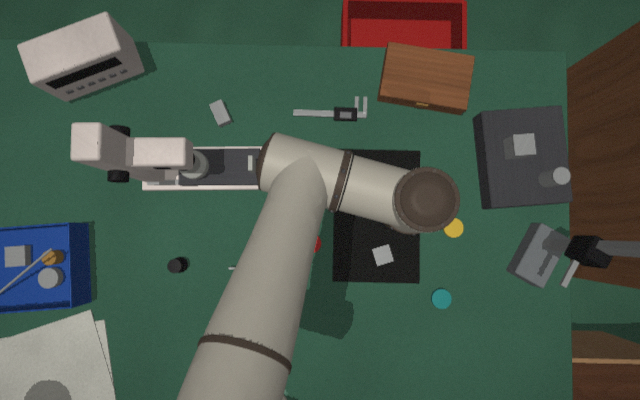

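The handle's left edge is now at crop x=452, against 456 at the start, so it sits about 2.5 mm nearer home and against its stop. The arm is clear and the other things in view are unmoved, so I'm handing in.

```bash
python3 -c "
from h import *
print(abs(read_state()['joint_vel']).max()); job_done()"
```

```text
0.0038391104417117555
the job is handed in; nothing more can be done
```

I pulled the carriage out about 137 mm, set the large round blank flat into the nest, slid the carriage home and let go. I handed the job in at about 34 s; no verdict came back.

**Last checks**
- **Blank in the nest:** it stayed gripped until it touched the nest floor, at exactly the height I had predicted. After release it lay level within about 0.006 rad. Its top read about 46 mm against the 47 mm expected, but that camera also reads about 0.7 mm low on the mat.
- **Carriage home:** it met a firm stop, with the force rising to 8 N and no more travel. The handle ended about 2.5 mm nearer home than where it started.
- **Lens and loose things:** I saw no sign of contact with the lens. The things in view lay where they were. The small disc and most of the screwdriver were hidden by the arm in the last top view, so I did not check those two.
- **Not seen at the end:** the blank is hidden under the lens, so I did not look at it again after sliding the carriage home.

**What disagreed**
- **Fingertips:** they measured about 24 mm higher than the stated 14 mm ahead of the TCP would put them. I worked from a touch on the mat instead.
- **Elbow and column:** with the carriage out about 126 mm, the arm's elbow would have come too close to the column. I pushed the carriage about 12 mm further out with a finger's back before placing the blank.

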